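# Set up the block anvil for drifting a hammer eye

### The job

Set the block anvil up for drifting the hammer eye: lay the bolster plate flat on the anvil with its round hole over the anvil's square hole, lay the loose hammer head on the bolster with its eye over the bolster's hole, and stand the drift (the thick round tool in the wooden stand) small end down in the eye. Stand the grease tin upright on the bench just to the left of the anvil as the robot sees it, and lay the hand hammer flat on the bench just to the right of the anvil, alongside and parallel to it, with its handle towards the robot. Leave the chisel and the punch standing where they are.

Things in the scene. Friction and masses are not known exactly. Their poses are not given: they have to be found in the camera images.
- anvil: Fixed block anvil: steel block 180 x 110 x 52 mm on a wooden pad 204 x 134 x 18; its flat face is 70 mm above the bench. A 26 mm square hole runs down through it. Origin at bench height under that hole's centre; +x runs along the block, away from the robot (within 15 degrees), +y to the robot's left. Block: x -50 to +130, y -55 to +55 mm; pad: x -62 to +142, y -67 to +67.
- bolster: Loose dark steel bolster plate 80 (x) x 54 (y) x 24 mm high, lying flat, with a 32 mm round hole straight through its middle; about 0.6 kg. Origin at the centre of its underside, on the axis of the hole; z up.
- head: Loose bright steel hammer head without handle, eye upright, 36 mm high, about 0.7 kg. Middle block 40 x 40 mm with flat sides and a 24 mm round eye straight down through it; round striking face to +x (ends 56 mm from the eye's axis), tapered peen to -x (ends 57 mm from it, 14 mm thick). Origin on the eye's axis at the underside; z up.
- drift: Thick round steel drift, 118 mm long, 0.4 kg, standing small end down in one of the stand's holes (which one varies). 26 mm in diameter from 41 to 110 mm above its small end, below that tapering to 19.4 mm at 5 mm, then to a 12 mm nose. Origin at the small end (starts 10 mm above the bench); z up along it. Let go in the head's 24 mm eye, it wedges about 34 mm deep.
- tin: Closed round metal grease tin, 56 mm in diameter, 40 mm high, lid up, 0.14 kg. Origin at the centre of its underside; z up.
- hammer: Loose hand hammer lying flat, 0.7 kg. Steel head at +x, 105 mm along y, 30 mm thick (x), 30 mm high; wooden handle to -x, ending 226 mm from the origin. Origin at bench height under the handle, 34 mm behind the head's middle; there the handle is 26 mm wide, 22 mm high, its middle 15 mm above the bench. Centre of mass about 10 mm ahead (+x) of the origin: grip at the origin.
- stand: Fixed wooden tool stand 175 (x) x 64 (y) x 50 mm high with three 29 mm square holes, 40 mm deep, in a row along x at -55, 0 and +55 mm. Origin at the centre of its underside.
- chisel: Bystander: square steel chisel, 18 mm square, 125 mm long, standing edge down in a hole of the stand. Origin at its lower end.
- punch: Bystander: thin round steel punch, 15 mm in diameter, 105 mm long, standing in a hole of the stand. Origin at its lower end.
Mind the look-alikes: they are no part of the job. Leave any red or yellow look-alike of the bolster alone.

How it is judged:
By the outcome, as a careful person would: the job done as asked, in the order asked, and still so for the second after the job is handed in, with the robot touching nothing.
It also fails if it takes over 146 s, if anything falls off the work surface, if the arm or the gripper's body presses on something with over 40 N, if the wrist force passes 120 N, or if a joint passes its speed limit or range.

### The arm

A 6-joint arm with a two-finger parallel gripper is mounted at the origin on the work surface. World frame = base frame: x ahead of the robot, y to its left, z up, the work surface at z = 0. Lengths are in m, angles in rad, forces in N, time in s.
With the tool pointing down it reaches from about 0.3 to 0.775 m from the base axis. Payload 14.6 kg.
Tool frame: the origin (TCP) lies on the mounting face of the last link; the fingertips stand 199 mm ahead of it and the grasp point (between the pads) lies 180 mm ahead of it; z points along the fingers, y is the direction in which the jaws open and shut (so a half turn about z gives the same grasp; the last joint's range is limited). The gripper opens to 94 mm and grips with 3 to 60 N. Pads are 16 mm wide; open, the fingers measure 119 mm over their backs; the gripper's body (75 mm by 177 mm) begins 78 mm behind the grasp point.
Start: joints at [-1.29, 0.3, 1.521, -0, 1.321, -0.067], TCP at [0.187, -0.517, 0.405] pointing down, gripper open.
Joint ranges: [-3.03, 3.03], [-0.79, 2.21], [0.23, 2.52], [-1.04, 4.18], [0, 3.07], [-2.55, 2.55]. Speed limits (rad/s): [2.22, 2.22, 2.57, 3.14, 3.14, 3.14].

### API

Orientations are given as [roll, pitch, yaw] about the fixed x, y, z axes, in that order (R = Rz(yaw) Ry(pitch) Rx(roll)).
In Python, from station import sensors, vision, job gives the robot as it stands. The module is installed in compiled form; this text tells all that it offers.
- The arm moves only by the tool arm_command, never from a script. Its argument "plan" is one flat list of numbers, 5 for each row, row after row: the closure, from -1 (fully open) to 1 (shut), so that 0 is half open, then the shift along the world's x, y, z scaled (see below), then the turn about the world's z scaled (see below). A call has 1 to 20 rows; each row is the pose to reach, as a shift and turn from the pose commanded when the call began; what a row does not reach only later rows make up. The controller multiplies each number of a shift by 400 mm and each number of a turn by 120 degrees. A row lasts 1/10 s, in which the tool goes at most 50 mm and 8.59 degrees, less where a joint would pass 70% of its speed; a pose out of reach is approached as far as the arm can. A call with a number of a shift or a turn outside -1 to 1 is refused whole. A call with a gripper value outside its range is refused whole. The fingers move at their own pace and stop on an object; "newtons" is the grip in N (left out, the last holds). Time passes only in rows, so rows that repeat a pose let the fingers close. It gives the time, the measured TCP pose, the force and the opening at its end, in the units of the state.
- sensors.get_obs(): the state, without advancing time (a new reading comes with each control period).
- vision.camera(name): name is "scene" or "side" or "wrist"; returns the picture (420x560x3 uint8, blue, green, red); there is no depth.
- vision.camera_params(name): a dict with "intrinsics" (3x3 intrinsics, pixels), "k1" (the pictures are not rectified: a ray, as slopes to the right and down, at radius r is drawn at 1 + k1 r^2 times it, then the intrinsics apply), "rvec" (rotation vector, rad) and "tvec" (3), from world to camera coordinates, as OpenCV has them. Camera axes: x right, y down, z forward; pixel columns grow to the right and rows downward; lengths in m; the calibration is good to about 2 mm. A picture is of the moment at which its call begins: read the wrist's pose just before it. camera_params takes no time and is no camera call; for the wrist camera it gives the pose at the moment of the call.
- job.hand_in(): hands the job in, once; it reports no verdict.
Trained networks look in the newest picture that a camera, given by its name, has taken for a name from the list of things; names that differ only in an ending like _2 or _b are one class to them, and where a whole thing is asked for, a point or a joint stands for the part that bears it (a point fixed in the world has none). Each returns a list of dicts, best first, with "confidence" (0 to 1); they miss things now and then, are a little off and sometimes report something else, mostly with a low value. They report only what shows in the picture. A call takes as long as a camera call. They do not tell look-alikes from the thing itself.
- vision.search_frame(name, camera): "at" ([row, column] in pixels, amid what is visible of it).
- vision.silhouettes(name, camera): "mask" (420x560 bool, what is visible of it) and "at" ([row, column] in pixels, amid what is visible of it).
- vision.pinpoint(name, camera): "at" ([row, column] in pixels: a listed point, or the origin of a listed thing).
The state is a dict: "time_s": time; "qpos": joint angles; "joint_vel": joint speeds; "tau": joint torques, N m; "ee_pos": TCP position; "eef_rot": TCP orientation; "force": force on the tool from outside, world axes, zero at the start; "moment": the same for the moment, N m; "grip_width": finger opening in m.
Only numpy, scipy, OpenCV 4.12 (cv2) and the standard library are available. Lean on these libraries where they do the work, as an engineer would, in place of code of your own. Each camera call takes 0.05 s, during which the arm holds its last target.

## Working session

There is one attempt and no reset: what is moved stays moved. The work goes in short steps, Python scripts to look and compute and a tool call to move; the robot and the scene stay as the last step left them, time stands still between calls to the robot, and variables do not carry over. Pictures are saved under pics/ and viewed, and the job is handed in when it is done.

Besides the shell and the picture viewer there is one more tool, called after ">>>" as name(argument=value, ...), one argument or row to a line, values as JSON. arm_command: Moves the arm, as the interface text tells. Its arguments: {"type":"object","properties":{"plan":{"type":"array"},"newtons":{"type":"number"}},"required":["plan"]}

```bash
mkdir -p pics; ls; python3 - <<'E'
from station import sensors, vision, job
import cv2
print(sensors.get_obs())
for n in ["scene","side","wrist"]:
    im=vision.camera(n); cv2.imwrite(f"pics/{n}0.png",im)
    p=vision.camera_params(n); print(n,{k:(v.tolist() if hasattr(v,'tolist') else v) for k,v in p.items()})
E
```

```text
pics
{'time_s': 0.0, 'qpos': array([-1.28958674e+00,  3.00490536e-01,  1.52161796e+00, -6.43743482e-06,
        1.32071994e+00, -6.66292430e-02]), 'joint_vel': array([-1.52545300e-04,  7.75161864e-05, -6.21496436e-04,  7.29333837e-04,
       -2.01591567e-03, -4.98784946e-04]), 'tau': array([-2.28981611e-03, -5.31809413e+01, -3.52736485e+01,  7.07020448e-02,
        2.44333141e-02, -1.24155740e-04]), 'ee_pos': array([ 0.18744769, -0.51703065,  0.40405993]), 'eef_rot': array([-3.14035921e+00, -7.60563042e-05,  3.47840378e-01]), 'force': array([-0.103324  ,  0.10984303,  0.0735375 ]), 'moment': array([ 0.012521  , -0.01666025,  0.02748556]), 'grip_width': 0.09409262355127024}
scene {'intrinsics': [[419.3539161287287, 0.0, 282.70466248385213], [0.0, 419.3539161287287, 215.8264865916974], [0.0, 0.0, 1.0]], 'k1': -0.12408792593896555, 'rvec': [2.1608300642957494, 0.882109672740603, -0.41352365817729875], 'tvec': [-0.3588380012741547, -0.17109385867670243, 1.3221737125525264]}
side {'intrinsics': [[416.62156030857295, 0.0, 276.69055204857943], [0.0, 416.62156030857295, 203.61623280688414], [0.0, 0.0, 1.0]], 'k1': -0.024531632059820757, 'rvec': [0.5839754036436983, -2.630105711070365, 1.2218804961693286], 'tvec': [0.43275070830142126, 0.1368492848362604, 1.0402392525122806]}
wrist {'intrinsics': [[308.42382967175206, 0.0, 284.80813783405836], [0.0, 308.42382967175206, 207.11582223837107], [0.0, 0.0, 1.0]], 'k1': -0.002428867649451894, 'rvec': [-2.3811844636687427, 1.6695456862371587, 0.23175275792125433], 'tvec': [-0.5490638656876156, -0.028511667908150105, 0.392133132576534]}
```

View pics/scene0.png

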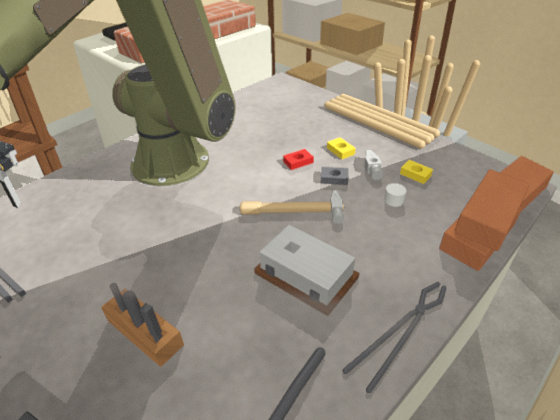

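View pics/side0.png

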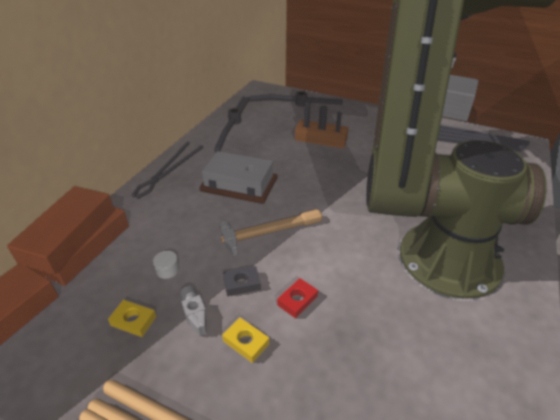

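View pics/wrist0.png

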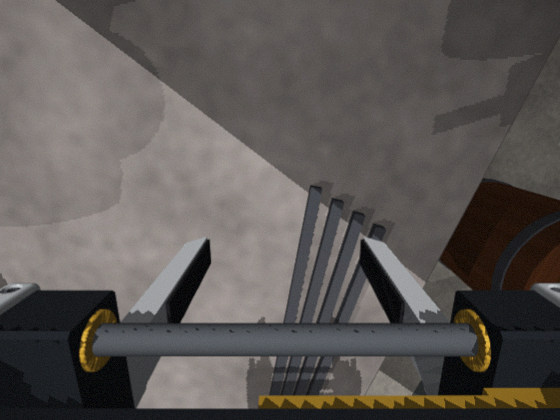

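The scene picture shows the dark bolster at (335,176), with look-alikes red (298,159), yellow (342,148) and yellow (417,171). The loose head is at (373,163), tin (395,195), hand hammer (290,208), anvil (308,265) and stand (142,330). I'll measure them next.

```bash
cat > h.py <<'E'
import numpy as np, cv2
from scipy.spatial.transform import Rotation as Ro
from station import sensors, vision, job
def cp(n):
    p=vision.camera_params(n); return np.array(p["intrinsics"]),p["k1"],Ro.from_rotvec(np.ravel(p["rvec"])).as_matrix(),np.ravel(p["tvec"])
def proj(P,c):
    K,k1,R,t=c; X=np.atleast_2d(P)@R.T+t; s=X[:,:2]/X[:,2:]
    s=s*(1+k1*(s**2).sum(1,keepdims=True)); return s@K[:2,:2].T+K[:2,2]   # (col,row)
def ray(uv,c):
    K,k1,R,t=c; d=(np.atleast_2d(uv).astype(float)-K[:2,2])/[K[0,0],K[1,1]]; s=d.copy()
    for _ in range(20): s=d/(1+k1*(s**2).sum(1,keepdims=True))
    D=np.c_[s,np.ones(len(s))]@R; return -R.T@t, D/np.linalg.norm(D,axis=1,keepdims=True)
def onz(uv,z,c):
    o,D=ray(uv,c); return o+D*((z-o[2])/D[:,2])[:,None]
def tri(obs): # list of (uv,c)
    A=np.zeros((3,3));b=np.zeros(3)
    for uv,c in obs:
        o,D=ray(uv,c); M=np.eye(3)-np.outer(D[0],D[0]); A+=M;b+=M@o
    return np.linalg.solve(A,b)
E
python3 - <<'E'
from h import *
cs={n:cp(n) for n in ["scene","side"]}
for n in cs: vision.camera(n)
for th in ["anvil","bolster","head","drift","tin","hammer","stand","chisel","punch"]:
    for n in cs:
        r=vision.pinpoint(th,n)
        print(th,n,[(np.round(d["at"],1).tolist(),round(d["confidence"],2),np.round(onz(d["at"][::-1],0.01 if th in("drift","chisel","punch") else 0,cs[n])[0,:2],3).tolist()) for d in r[:5]])
print(sensors.get_obs()["time_s"])
E
```

```text
anvil scene [([265.3, 291.8], 0.71, [0.579, -0.044])]
anvil side [([185.7, 249.4], 0.8, [0.593, -0.051]), ([141.6, 321.8], 0.64, [0.481, -0.382])]
bolster scene [([174.5, 414.2], 0.91, [0.595, 0.477]), ([163.9, 301.8], 0.83, [0.312, 0.28]), ([179.5, 331.3], 0.78, [0.43, 0.281]), ([150.6, 341.3], 0.76, [0.353, 0.425])]
bolster side [([341.9, 246.6], 0.95, [0.35, 0.421]), ([319.3, 131.4], 0.75, [0.603, 0.479]), ([284.8, 244.0], 0.65, [0.426, 0.291]), ([299.1, 301.4], 0.65, [0.289, 0.272])]
head scene [([166.9, 373.9], 0.65, [0.483, 0.423])]
head side [([312.0, 195.8], 0.61, [0.487, 0.403])]
drift scene [([328.6, 144.7], 0.66, [0.489, -0.391])]
drift side [([138.0, 320.9], 0.7, [0.488, -0.387])]
tin scene [([201.2, 392.2], 0.78, [0.617, 0.322])]
tin side [([268.3, 161.2], 0.91, [0.634, 0.332])]
hammer scene [([209.8, 325.0], 0.58, [0.505, 0.163])]
hammer side [([239.0, 241.7], 0.58, [0.504, 0.16])]
stand scene [([334.7, 143.5], 0.57, [0.493, -0.399])]
stand side [([140.3, 317.4], 0.79, [0.498, -0.383])]
chisel scene [([344.8, 160.1], 0.63, [0.545, -0.389])]
chisel side [([134.1, 307.1], 0.66, [0.541, -0.391])]
punch scene [([313.2, 127.1], 0.51, [0.429, -0.397])]
punch side [([269.6, 165.9], 0.55, [0.614, 0.337]), ([137.6, 337.0], 0.42, [0.437, -0.414])]
1.15
```

```bash
python3 - <<'E'
from h import *
o=sensors.get_obs(); K,k,R,t=cp("wrist"); C=-R.T@t
T=Ro.from_euler('xyz',o['eef_rot']).as_matrix()
print(T.round(3)); print("cam in tool",T.T@(C-o['ee_pos'])); print("cam axes in tool (cols)",(T.T@R.T).round(3))
# footprints of masks
cs={n:cp(n) for n in ["scene","side"]}
for n in cs: vision.camera(n)
for th,z in [("anvil",0),("stand",0),("bolster",.024),("head",.036),("hammer",.02)]:
  for n in cs:
    for d in vision.silhouettes(th,n)[:4]:
        m=d["mask"]; c=cv2.findContours(m.astype('uint8'),0,2)[0]; c=max(c,key=cv2.contourArea).reshape(-1,2)
        P=onz(c,z,cs[n])[:,:2].astype('float32'); b=cv2.minAreaRect(P*1000)
        print(th,n,np.round(d["at"]),round(d["confidence"],2),np.round(b[0]),np.round(b[1]),round(b[2],1))
E
```

```text
[[ 0.94   0.341  0.   ]
 [ 0.341 -0.94  -0.   ]
 [-0.     0.    -1.   ]]
cam in tool [ 0.07888505 -0.00058287  0.01951012]
cam axes in tool (cols) [[-0.    -0.962 -0.271]
 [ 1.    -0.     0.   ]
 [-0.    -0.271  0.962]]
anvil scene [269. 309.] 0.74 [604. -22.] [242. 185.] 7.6
anvil side [177. 237.] 0.56 [650. -84.] [240. 220.] 8.3
stand scene [336. 147.] 0.86 [ 466. -389.] [219.  83.] 8.8
stand side [134. 317.] 0.78 [ 507. -438.] [196. 153.] 7.6
bolster scene [160. 302.] 0.83 [305. 268.] [92. 84.] 73.9
bolster scene [177. 335.] 0.79 [440. 279.] [80. 87.] 38.0
bolster scene [172. 416.] 0.72 [604. 464.] [86. 90.] 3.3
bolster side [300. 298.] 0.91 [294. 288.] [93. 63.] 73.5
bolster side [312. 129.] 0.89 [590. 484.] [96. 65.] 6.4
bolster side [283. 245.] 0.87 [427. 299.] [85. 75.] 38.0
bolster side [344. 243.] 0.57 [348. 429.] [64. 90.] 76.4
head scene [164. 373.] 0.65 [499. 385.] [ 49. 146.] 40.0
head scene [335. 146.] 0.41 [ 494. -396.] [211.  78.] 8.6
head side [311. 190.] 0.71 [477. 419.] [ 43. 135.] 47.4
hammer scene [210. 301.] 0.78 [461.  86.] [278. 127.] 54.7
hammer scene [178. 336.] 0.53 [438. 285.] [80. 86.] 40.8
hammer side [227. 262.] 0.88 [431. 115.] [275. 129.] 36.3
```

>>> arm_command(
  plan=[-1,0.78,0.98,0.12,0,-1,0.78,0.98,0.12,0,-1,0.78,0.98,0.12,0,-1,0.78,0.98,0.12,0,-1,0.78,0.98,0.12,0,-1,0.78,0.98,0.12,0,-1,0.78,0.98,0.12,0,-1,0.78,0.98,0.12,0,-1,0.78,0.98,0.12,0,-1,0.78,0.98,0.12,0,-1,0.78,0.98,0.12,0,-1,0.78,0.98,0.12,0,-1,0.78,0.98,0.12,0,-1,0.78,0.98,0.12,0,-1,0.78,0.98,0.12,0,-1,0.78,0.98,0.12,0],
  newtons=30,
)

```text
time_s: 3.35
ee_pos: [0.4991, -0.1257, 0.4527]
eef_rot: [3.142, -0.0, 0.347]
force: [-0.2, 0.4, -0.5]
grip_width: 0.0941
```

```bash
python3 - <<'E'
from h import *
o=sensors.get_obs(); print(o['ee_pos'],o['eef_rot'],o['joint_vel'].round(3),o['qpos'].round(3))
cv2.imwrite("pics/w1.png",vision.camera("wrist"));c=cp("wrist")
for d in vision.pinpoint("anvil","wrist"): print(d['at'],d['confidence'],onz(np.array(d['at'])[::-1],0,c))
E
```

```text
[ 0.49912121 -0.12569907  0.45271194] [ 3.14151395e+00 -7.33772552e-05  3.46612471e-01] [ 0.006 -0.001  0.001  0.001  0.     0.   ] [-0.318  0.187  1.549 -0.     1.406  0.906]
[97.2, 252.0] 0.86 [[ 0.5860691  -0.04732271  0.        ]]
[103.0, 84.4] 0.67 [[0.50324907 0.16074263 0.        ]]
```

View pics/w1.png

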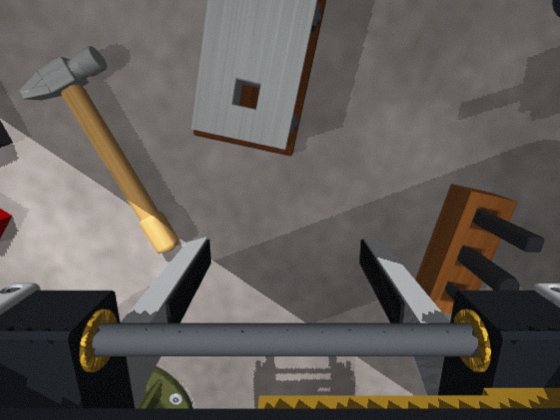

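Wrist view: anvil's square hole is at (246,94), the hand hammer at (65,75)–(165,235), and the stand on the right at (470,240). I'll zoom in for the anvil's corners.

```bash
python3 - <<'E'
import cv2
im=cv2.imread("pics/w1.png"); cv2.imwrite("pics/w1z.png",cv2.resize(im[0:170,180:340],None,fx=3.5,fy=3.5,interpolation=cv2.INTER_NEAREST)[:600])
E
```

```text
(no output)
```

View pics/w1z.png

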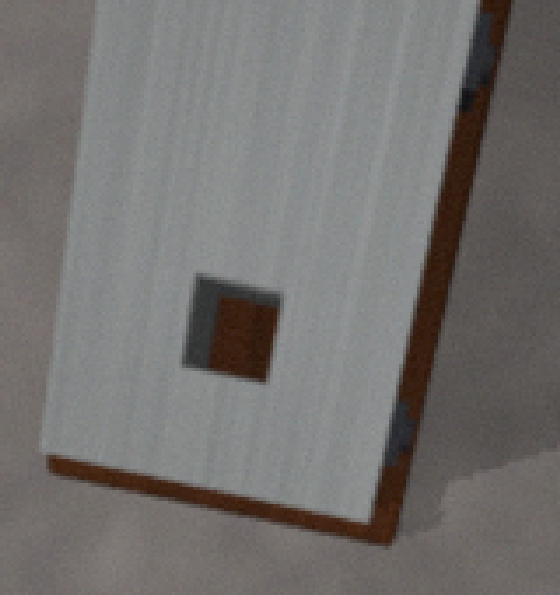

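```bash
python3 - <<'E'
from h import *
c=cp("wrist")
f=lambda L:onz(np.array(L)/3.5+[180,0]-0.14-0.0,0.07,c)[:,:2]
h=f([(198,273),(283,292),(267,382),(183,366)]); print(h.round(4),"hole c",h.mean(0)); print(np.linalg.norm(np.diff(h,axis=0),axis=1))
b=f([(41,456),(371,523),(95,0),(480,0)]); print(b.round(4))
ang=lambda v:np.degrees(np.arctan2(v[1],v[0]))
print("yaw",ang(b[2]-b[0]),ang(b[3]-b[1]),ang(b[0]-b[1])-90,"width",np.linalg.norm(b[0]-b[1]))
y=np.radians(ang(b[2]-b[0])); x_=np.array([np.cos(y),np.sin(y)])
print("origin from near edge", b[:2].mean(0)+x_*0.05)
E
```

```text
[[ 0.5972 -0.0331]
 [ 0.601  -0.0599]
 [ 0.5737 -0.0637]
 [ 0.5692 -0.0369]] hole c [ 0.58529457 -0.04839045]
[0.02704562 0.02756658 0.02717311]
[[ 0.5267 -0.0015]
 [ 0.5431 -0.1103]
 [ 0.6583  0.0179]
 [ 0.6968 -0.0887]]
yaw 8.391527648624683 8.012810618099822 8.546091409068836 width 0.10997228059960286
origin from near edge [ 0.58437437 -0.04862614]
```

Anvil hole at (0.585, -0.0485), yaw 8.3°. Next I'll look at the bolster area.

>>> arm_command(
  plan=[-1,-0.08,1,0.02,0,-1,-0.08,1,0.02,0,-1,-0.08,1,0.02,0,-1,-0.08,1,0.02,0,-1,-0.08,1,0.02,0,-1,-0.08,1,0.02,0,-1,-0.08,1,0.02,0,-1,-0.08,1,0.02,0,-1,-0.08,1,0.02,0,-1,-0.08,1,0.02,0,-1,-0.08,1,0.02,0,-1,-0.08,1,0.02,0,-1,-0.08,1,0.02,0],
)

```text
time_s: 4.75
ee_pos: [0.4677, 0.2739, 0.4608]
eef_rot: [3.142, -0.0, 0.346]
force: [-0.5, 0.5, -0.4]
grip_width: 0.0937
```

```bash
python3 - <<'E'
from h import *
o=sensors.get_obs(); print(o['ee_pos'],o['eef_rot'],o['qpos'].round(3))
im=vision.camera("wrist");cv2.imwrite("pics/w2.png",im);c=cp("wrist")
for th,z in (("bolster",0),("head",0),("tin",0)):
  for d in vision.pinpoint(th,"wrist"): print(th,d['at'],d['confidence'],onz(np.array(d['at'])[::-1],z,c))
E
```

```text
[0.46773407 0.27391085 0.46083548] [ 3.14157545e+00 -2.88617658e-04  3.46190629e-01] [ 0.462  0.245  1.46  -0.     1.436  1.687]
bolster [29.7, 166.4] 0.82 [[0.59536465 0.48196947 0.        ]]
bolster [216.4, 165.3] 0.73 [[0.35036191 0.42290254 0.        ]]
bolster [192.2, 268.5] 0.66 [[0.43806832 0.28942501 0.        ]]
bolster [276.1, 246.6] 0.64 [[0.29726524 0.27764027 0.        ]]
head [131.5, 198.9] 0.56 [[0.48703234 0.40870883 0.        ]]
tin [56.6, 282.0] 0.84 [[0.6158989 0.332074  0.       ]]
```

View pics/w2.png

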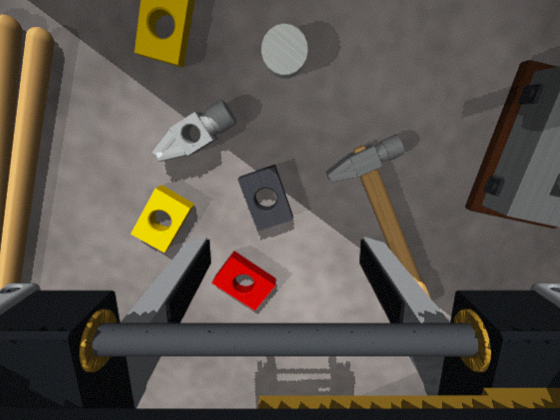

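Candidates for the bolster: dark plate (265,198), yellow (160,218) and (162,25), red (244,282). I choose the dark one. For the head: the handle-less one at (192,132), not the hand hammer at (370,160). Close crop next.

```bash
python3 - <<'E'
import cv2
im=cv2.imread("pics/w2.png"); a=cv2.resize(im[85:245,140:310],None,fx=3.5,fy=3.5,interpolation=cv2.INTER_NEAREST); cv2.imwrite("pics/w2z.png",a)
cv2.imwrite("pics/w2t.png",cv2.resize(im[0:90,240:330],None,fx=5,fy=5,interpolation=cv2.INTER_NEAREST))
E
```

```text
(no output)
```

View pics/w2z.png

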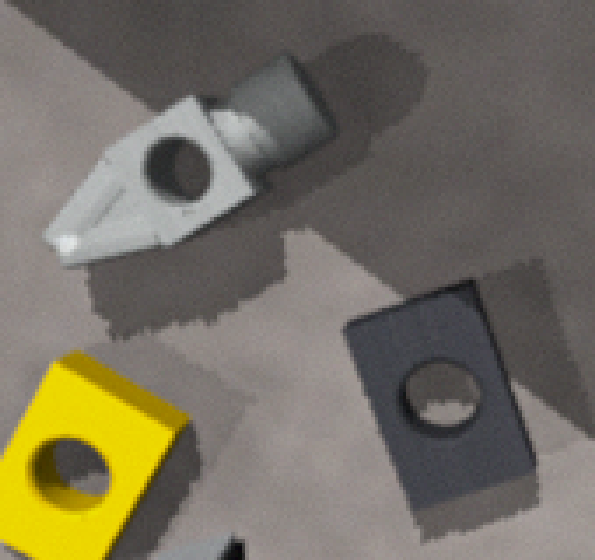

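```bash
python3 - <<'E'
from h import *
c=cp("wrist"); ang=lambda v:np.degrees(np.arctan2(v[1],v[0]))
f=lambda L,z:onz(np.array(L,float)/3.5+[140,85]-0.14,z,c)[:,:2]
b=f([(345,327),(474,281),(535,467),(415,510)],.024);print("bol",b.round(4),b.mean(0),np.linalg.norm(np.diff(b,axis=0),axis=1))
print("yaws",ang(b[0]-b[3]),ang(b[1]-b[2]),ang(b[0]-b[1]),ang(b[3]-b[2]),"hole",f([(440.5,398.5)],.024))
h=f([(195,96),(257,190),(172,243),(110,160)],.036);print("head",h.round(4),h.mean(0),np.linalg.norm(np.diff(h,axis=0),axis=1))
print("yaws",ang(h[0]-h[3]),ang(h[1]-h[2]),ang(h[0]-h[1]),"eye",f([(178,169)],.036))
print('peen tip', f([(55,250)],.03), 'face', f([(310,95)],.036))
im=vision.camera("wrist"); d=vision.silhouettes("tin","wrist")[0]
cc=max(cv2.findContours(d["mask"].astype('uint8'),0,2)[0],key=cv2.contourArea); print("tin",cv2.minEnclosingCircle(onz(cc.reshape(-1,2),.04,c)[:,:2].astype('float32')))
E
```

```text
bol [[0.448  0.3356]
 [0.4821 0.2941]
 [0.4193 0.2458]
 [0.3852 0.2857]] [0.43365416 0.29030138] [0.05373332 0.07926265 0.05249034]
yaws 38.516783472299686 37.59972867722543 129.46636669859868 130.54840877911928 hole [[0.43339038 0.29112521]]
head [[0.5125 0.4107]
 [0.4883 0.3804]
 [0.459  0.4048]
 [0.4803 0.4339]] [0.48501007 0.40743409] [0.0387179  0.03809607 0.03612116]
yaws -35.85431616059026 -39.69421994240015 51.33533936172822 eye [[0.48567932 0.40970329]]
peen tip [[0.44013899 0.44725926]] face [[0.52682702 0.37192329]]
tin ((0.6150035858154297, 0.3292061388492584), 0.029823092743754387)
```

View pics/w2t.png

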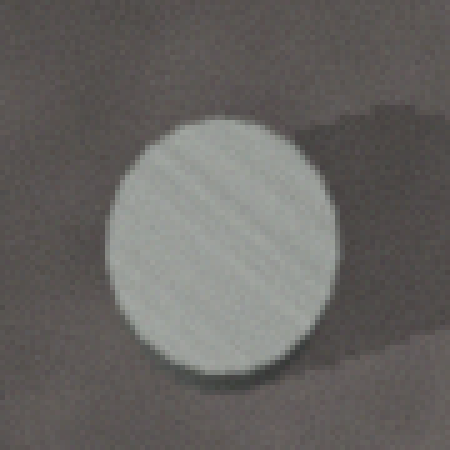

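>>> arm_command(
  plan=[-1,-0.085,0.042,-0.4,0.154,-1,-0.085,0.042,-0.4,0.154,-1,-0.085,0.042,-0.4,0.154,-1,-0.085,0.042,-0.4,0.154,-1,-0.085,0.042,-0.4,0.154,-1,-0.085,0.042,-0.4,0.154,-1,-0.085,0.042,-0.4,0.154],
  newtons=40,
)

```text
time_s: 5.75
ee_pos: [0.434, 0.2918, 0.3022]
eef_rot: [3.141, -0.003, 0.67]
force: [0.3, -1.2, 0.3]
grip_width: 0.0945
```

```bash
python3 - <<'E'
from h import *
o=sensors.get_obs(); print(o['ee_pos'],np.degrees(o['eef_rot']),o['qpos'].round(3))
im=vision.camera("wrist");cv2.imwrite("pics/w3.png",im)
E
```

```text
[0.43396598 0.29178793 0.30221649] [ 1.79977346e+02 -1.50100966e-01  3.83879148e+01] [ 0.522  0.35   1.709 -0.     1.08   1.423]
```

View pics/w3.png

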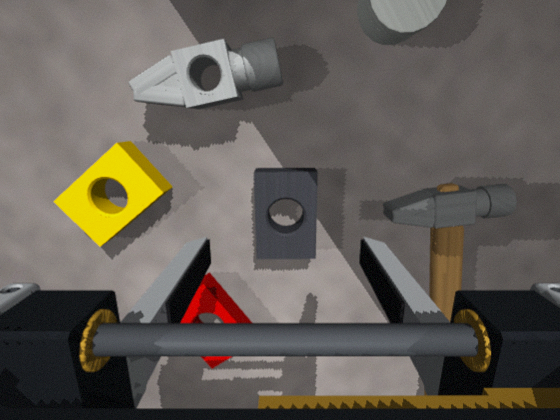

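The dark bolster at (285,213) is square between the fingers. I'll check the hole position again from here.

```bash
python3 - <<'E'
from h import *
c=cp("wrist"); im=cv2.imread("pics/w3.png")
for nm,s in (("bol",(245,335,160,270)),("head",(180,235,40,115))):
    print(nm)
a=cv2.resize(im[160:270,240:335],None,fx=5,fy=5,interpolation=cv2.INTER_NEAREST);cv2.imwrite("pics/w3z.png",a)
o=sensors.get_obs();print(o['ee_pos'])
E
```

```text
bol
head
[0.43388664 0.291729   0.30208298]
```

View pics/w3z.png

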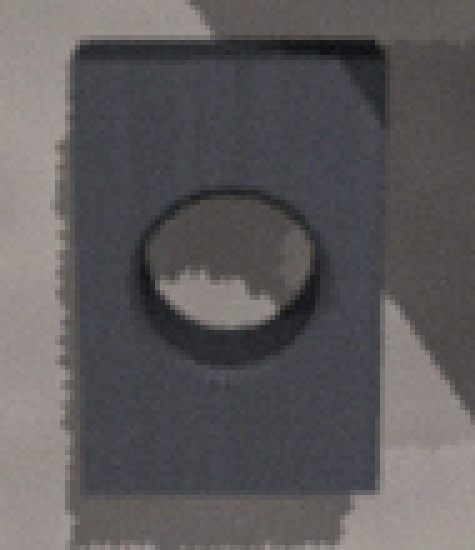

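```bash
python3 - <<'E'
from h import *
c=cp("wrist"); o=sensors.get_obs()
f=lambda L,z:onz(np.array(L,float)/5+[240,160]-0.1,z,c)[:,:2]
y=o['eef_rot'][2]; R=np.array([[np.cos(y),np.sin(y)],[-np.sin(y),np.cos(y)]])
g=lambda L,z:((f(L,z)-o['ee_pos'][:2])@R.T*1000).round(1)
print("top corners in tool-yaw frame mm",g([(77,58),(385,58),(380,494),(83,494)],.024))
print("hole",g([(229,187),(229,370),(137,275),(321,275)],.024), f([(229,275)],.024))
E
```

```text
top corners in tool-yaw frame mm [[ 38.1  25.4]
 [ 38.1 -26.6]
 [-42.1 -27.9]
 [-42.1  26.4]]
hole [[ 15.7  -0.3]
 [-18.   -0.3]
 [ -0.2  15.9]
 [ -0.2 -16.4]] [[0.43388363 0.29136519]]
```

>>> arm_command(
  plan=[-1,-0.003,-0.003,-0.1,0,-1,-0.003,-0.003,-0.2,0,-1,-0.003,-0.003,-0.248,0,-1,-0.003,-0.003,-0.248,0,-1,-0.003,-0.003,-0.248,0,1,-0.003,-0.003,-0.248,0,1,-0.003,-0.003,-0.248,0,1,-0.003,-0.003,-0.248,0,1,-0.003,-0.003,-0.248,0,1,-0.003,-0.003,-0.248,0,1,-0.003,-0.003,-0.248,0,1,-0.003,-0.003,-0.248,0],
  newtons=40,
)

```text
time_s: 7.0
ee_pos: [0.4323, 0.2905, 0.2015]
eef_rot: [3.141, -0.0, 0.67]
force: [0.6, -1.3, 1.1]
grip_width: 0.0538
```

>>> arm_command(
  plan=[1,0,0,0.12,0,1,0,0,0.24,0,1,0.382,-0.848,0.28,-0.251,1,0.382,-0.848,0.28,-0.251,1,0.382,-0.848,0.28,-0.251,1,0.382,-0.848,0.28,-0.251,1,0.382,-0.848,0.28,-0.251,1,0.382,-0.848,0.28,-0.251,1,0.382,-0.848,0.28,-0.251,1,0.382,-0.848,0.28,-0.251,1,0.382,-0.848,0.28,-0.251,1,0.382,-0.848,0.28,-0.251,1,0.382,-0.848,0.28,-0.251,1,0.382,-0.848,0.23,-0.251,1,0.382,-0.848,0.23,-0.251,1,0.382,-0.848,0.23,-0.251],
)

```text
time_s: 8.6
ee_pos: [0.5849, -0.048, 0.2935]
eef_rot: [-3.141, 0.001, 0.146]
force: [-0.5, -0.5, -6.2]
grip_width: 0.0536
```

```bash
python3 - <<'E'
from h import *
o=sensors.get_obs(); print(o['ee_pos'],np.degrees(o['eef_rot']),o['qpos'].round(3))
im=vision.camera("wrist");cv2.imwrite("pics/w4.png",im)
E
```

```text
[ 0.58493655 -0.04795124  0.29351011] [-1.79983050e+02  4.99432231e-02  8.34645305e+00] [-0.144  0.491  1.527  0.     1.125  1.281]
```

View pics/w4.png

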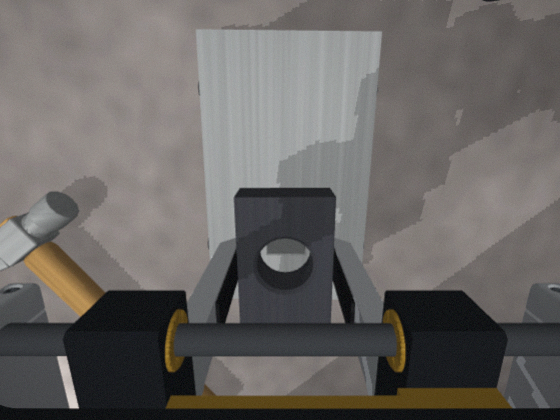

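The bolster is held squarely over the anvil. Through its hole (285,255) only the rim of the square hole shows. I'll check against the anvil's far edge.

```bash
python3 - <<'E'
from h import *
c=cp("wrist"); o=sensors.get_obs(); im=cv2.imread("pics/w4.png")
y=o['eef_rot'][2]; R=np.array([[np.cos(y),np.sin(y)],[-np.sin(y),np.cos(y)]])
g=lambda L,z:((onz(L,z,c)[:,:2]-o['ee_pos'][:2])@R.T*1000).round(1)
print("anvil far corners",g([(197,30.5),(381,32)],.07),"near-ish edges",g([(204,150),(372,150)],.07))
zb=.0935+.0225  # bottom .0920, top
zt=o['ee_pos'][2]-.2015+.024
print("bolster top far corners",g([(236,195.5),(335,195.5)],zt),"hole sides",g([(257,263),(314,263),(285.5,237)],zt))
print("expected anvil rim far side of hole", "pix", proj(np.r_[o['ee_pos'][:2]+R.T@[.013,0],.07],c), proj(np.r_[o['ee_pos'][:2]+R.T@[-.013,0],.07],c))
cv2.imwrite("pics/w4z.png",cv2.resize(im[180:300,220:350],None,fx=4.5,fy=4.5,interpolation=cv2.INTER_NEAREST))
E
```

```text
anvil far corners [[130.2  52.6]
 [129.3 -56.7]] near-ish edges [[ 60.1  53.4]
 [ 60.  -56.6]]
bolster top far corners [[ 40.6  26.2]
 [ 40.6 -25.9]] hole sides [[  1.7  16.1]
 [  1.7 -15.9]
 [ 17.3   0.1]]
expected anvil rim far side of hole pix [[285.54114067 218.41956408]] [[285.52215114 252.86094536]]
```

View pics/w4z.png

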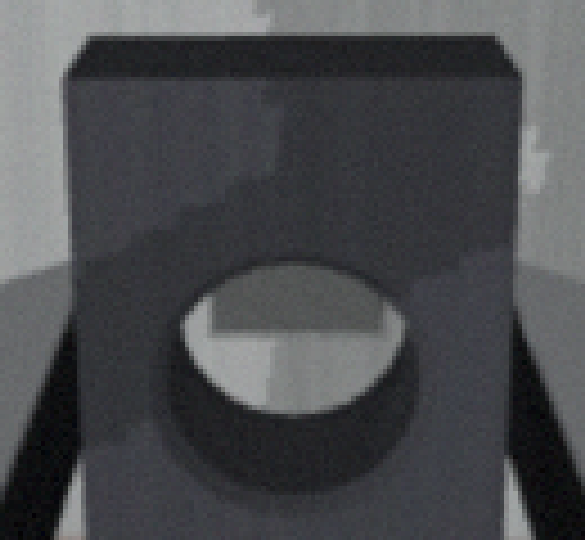

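>>> arm_command(
  plan=[1,-0.004,-0.003,0,0,1,-0.004,-0.003,-0.03,0,1,-0.004,-0.003,-0.052,0,1,-0.004,-0.003,-0.055,0,1,-0.004,-0.003,-0.055,0,1,-0.004,-0.003,-0.055,0,0.2,-0.004,-0.003,-0.055,0,0.0,-0.004,-0.003,-0.055,0,-0.2,-0.004,-0.003,-0.055,0,-0.5,-0.004,-0.003,-0.055,0,-0.5,-0.004,-0.003,-0.055,0,-0.5,-0.004,-0.003,-0.02,0,-0.5,-0.004,-0.003,0.1,0,-0.5,-0.004,-0.003,0.25,0,-0.5,-0.004,-0.003,0.37,0,-0.5,-0.004,-0.003,0.37,0,-0.5,-0.004,-0.003,0.37,0,-0.5,-0.004,-0.003,0.37,0],
)

```text
time_s: 10.45
ee_pos: [0.5833, -0.0498, 0.4405]
eef_rot: [-3.141, 0.001, 0.145]
force: [-0.1, 0.7, -0.8]
grip_width: 0.0707
```

```bash
python3 - <<'E'
from h import *
o=sensors.get_obs(); print(o['ee_pos'],np.degrees(o['eef_rot']))
im=vision.camera("wrist");cv2.imwrite("pics/w5.png",im)
cv2.imwrite("pics/w5z.png",cv2.resize(im[120:280,210:360],None,fx=3.7,fy=3.7,interpolation=cv2.INTER_NEAREST))
E
```

```text
[ 0.58328691 -0.04984432  0.44045978] [-1.79976227e+02  8.32115171e-02  8.28689136e+00]
```

View pics/w5.png

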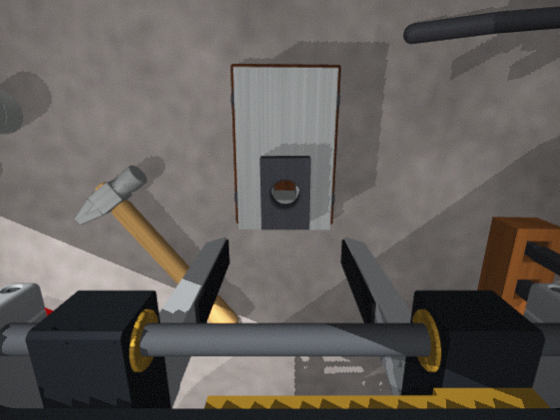

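View pics/w5z.png

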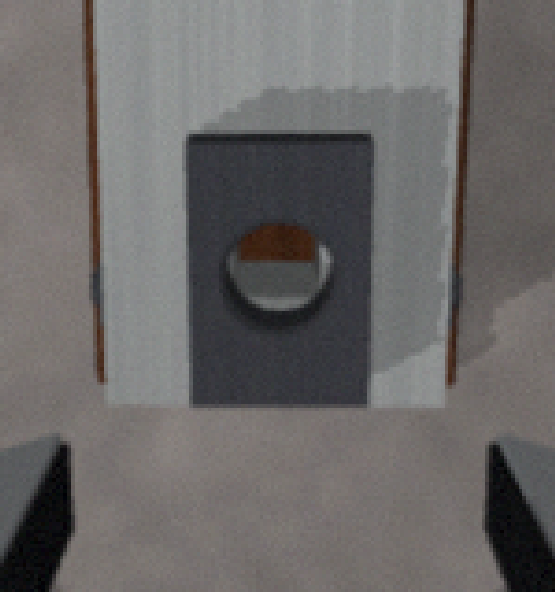

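```bash
python3 - <<'E'
from h import *
c=cp("wrist"); o=sensors.get_obs()
y=np.radians(8.3); R=np.array([[np.cos(y),np.sin(y)],[-np.sin(y),np.cos(y)]])
g=lambda L,z:((onz(np.array(L)/3.7+[210,120]-.13,z,c)[:,:2]-[.585,-.0485])@R.T*1000).round(1)
print("anvil near corners",g([(105,407),(445,407)],.07))
print("sq hole near edge",g([(240,297),(319,297)],.07),"rim bottom circle low",g([(279,312),(229,270),(331,270)],.07))
print("bol corners",g([(189,144),(371,144),(371,407),(190,407)],.094))
print("bol hole top rim",g([(278,222),(278,328),(222,275),(335,275)],.094))
E
```

```text
anvil near corners [[-51.2  55.9]
 [-51.2 -55. ]]
sq hole near edge [[-14.2  11.5]
 [-14.2 -13.5]] rim bottom circle low [[-19.1  -0.9]
 [ -5.4  14.9]
 [ -5.4 -17.2]]
bol corners [[ 37.   24.8]
 [ 37.  -27. ]
 [-42.5 -28.8]
 [-42.4  26.2]]
bol hole top rim [[ 14.5  -0.6]
 [-17.5  -0.6]
 [ -1.3  15.9]
 [ -1.3 -17.3]]
```

>>> arm_command(
  plan=[-0.5,-0.25,1,0,1,-0.5,-0.25,1,0,1,-0.5,-0.25,1,0,1,-0.5,-0.25,1,0,1,-0.5,-0.25,1,0,1,-0.5,-0.25,1,0,1,-0.5,-0.25,1,0,1,-0.5,-0.25,1,0,1,-0.5,-0.25,1,0,1,-0.5,-0.25,1,0,1,-0.5,-0.25,1,0,1,-0.5,-0.25,1,0,1,-0.5,-0.25,1,0,1,-0.5,-0.25,1,0,1,-0.5,-0.25,1,0,1,-0.5,-0.25,1,0,1,-0.5,-0.25,1,0,1],
)

```text
time_s: 12.2
ee_pos: [0.4835, 0.3501, 0.4409]
eef_rot: [-3.141, -0.0, 2.236]
force: [-0.5, 0.1, -0.2]
grip_width: 0.0705
```

>>> arm_command(
  plan=[-0.5,0.005,0.146,-0.32,0.103,-0.5,0.005,0.146,-0.32,0.103,-0.5,0.005,0.146,-0.32,0.103,-0.5,0.005,0.146,-0.32,0.103,-0.5,0.005,0.146,-0.32,0.103,-0.5,0.005,0.146,-0.32,0.103,-0.5,0.005,0.146,-0.32,0.103,-0.5,0.005,0.146,-0.32,0.103],
)

```text
time_s: 13.0
ee_pos: [0.4857, 0.4081, 0.3151]
eef_rot: [3.139, 0.001, 2.454]
force: [0.8, 0.2, 1.2]
grip_width: 0.0705
```

```bash
python3 - <<'E'
from h import *
o=sensors.get_obs(); print(o['ee_pos'],np.degrees(o['eef_rot']),o['qpos'].round(2))
im=vision.camera("wrist");cv2.imwrite("pics/w6.png",im)
cv2.imwrite("pics/w6z.png",cv2.resize(im[140:290,210:360],None,fx=4,fy=4,interpolation=cv2.INTER_NEAREST))
E
```

```text
[0.48565986 0.40812498 0.31506112] [1.79874493e+02 3.26106767e-02 1.40598702e+02] [ 0.64  0.57  1.36 -0.    1.22 -0.24]
```

View pics/w6.png

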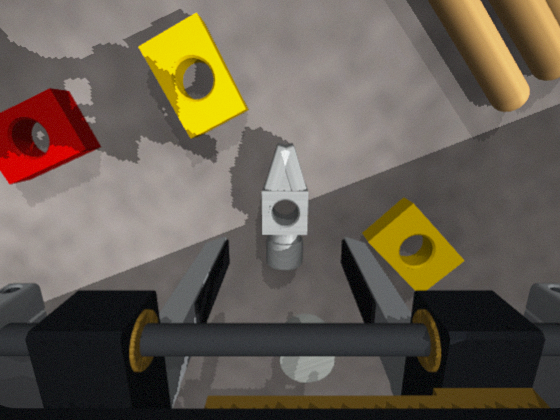

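View pics/w6z.png

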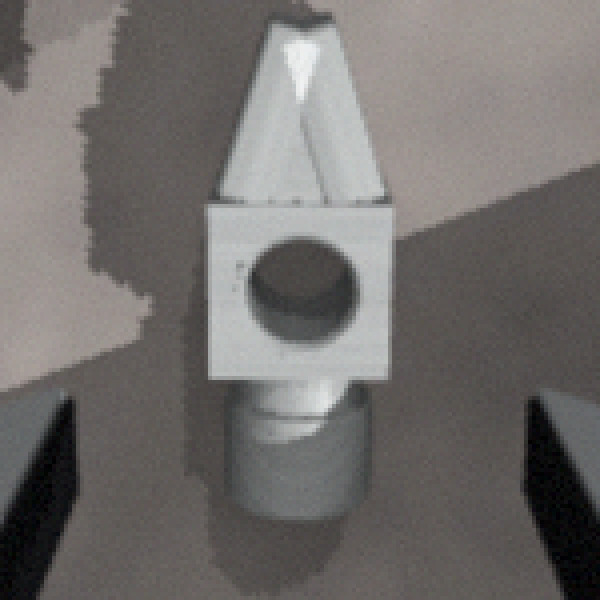

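The head is square between the jaws with its eye at (286,212); yellow look-alikes are clear of the fingers.

```bash
python3 - <<'E'
from h import *
c=cp("wrist"); o=sensors.get_obs(); y=o['eef_rot'][2]; R=np.array([[np.cos(y),np.sin(y)],[-np.sin(y),np.cos(y)]])
w=lambda L,z:onz(np.array(L)/4.+[210,140]-.12,z,c)[:,:2]
g=lambda L,z:((w(L,z)-o['ee_pos'][:2])@R.T*1000).round(1)
print("corners",g([(206,205),(393,205),(390,379),(209,379)],.036),"eye rim",g([(303,237),(303,345),(247,291),(360,291)],.036),w([(303,291)],.036))
E
```

```text
corners [[ 20.8  19.6]
 [ 20.8 -20.7]
 [-19.2 -20.8]
 [-19.1  19.7]] eye rim [[ 13.7  -1.3]
 [-11.1  -1.3]
 [  1.5  11. ]
 [  1.4 -13.8]] [[0.48531449 0.41011281]]
```

>>> arm_command(
  plan=[-0.5,-0.001,0.003,-0.1,0,-0.5,-0.001,0.003,-0.2,0,-0.5,-0.001,0.003,-0.28,0,-0.5,-0.001,0.003,-0.28,0,-0.5,-0.001,0.003,-0.28,0,1,-0.001,0.003,-0.28,0,1,-0.001,0.003,-0.28,0,1,-0.001,0.003,-0.28,0,1,-0.001,0.003,-0.28,0,1,-0.001,0.003,-0.28,0,1,-0.001,0.003,-0.28,0,1,-0.001,0.003,-0.1,0,1,-0.001,0.003,0.1,0,1,-0.001,0.003,0.15,0,1,-0.001,0.003,0.15,0,1,-0.001,0.003,0.15,0],
  newtons=40,
)

```text
time_s: 14.65
ee_pos: [0.485, 0.4098, 0.3764]
eef_rot: [3.137, 0.001, 2.455]
force: [-0.3, 0.9, -6.5]
grip_width: 0.0398
```

>>> arm_command(
  plan=[1,0.247,-1,0,0.397,1,0.247,-1,0,0.397,1,0.247,-1,0,0.397,1,0.247,-1,0,0.397,1,0.247,-1,0,0.397,1,0.247,-1,0,0.397,1,0.247,-1,0,0.397,1,0.247,-1,0,0.397,1,0.247,-1,0,0.397,1,0.247,-1,0,0.397,1,0.247,-1,0,0.397,1,0.247,-1,0,0.397,1,0.247,-1,0,0.397],
)

```text
time_s: 15.95
ee_pos: [0.5837, 0.0107, 0.3728]
eef_rot: [3.141, -0.001, -2.996]
force: [-0.3, -0.2, -5.8]
grip_width: 0.0396
```

>>> arm_command(
  plan=[1,0,-0.15,0,0,1,0,-0.15,0,0,1,0,-0.15,-0.132,0,1,0,-0.15,-0.132,0,1,0,-0.15,-0.132,0,1,0,-0.15,-0.132,0,1,0,-0.15,-0.132,0],
)

```text
time_s: 16.65
ee_pos: [0.5841, -0.0499, 0.3225]
eef_rot: [-3.141, 0.003, -2.996]
force: [0.4, 0.0, -6.2]
grip_width: 0.0399
```

```bash
python3 - <<'E'
from h import *
o=sensors.get_obs(); print(o['ee_pos'],np.degrees(o['eef_rot']),o['qpos'].round(2))
im=vision.camera("wrist");cv2.imwrite("pics/w7.png",im)
cv2.imwrite("pics/w7z.png",cv2.resize(im[150:300,210:360],None,fx=4,fy=4,interpolation=cv2.INTER_NEAREST))
E
```

```text
[ 0.58413917 -0.04986807  0.32253943] [-1.79955833e+02  1.46359260e-01 -1.71677126e+02] [-0.15  0.46  1.51 -0.    1.18 -1.86]
```

View pics/w7.png

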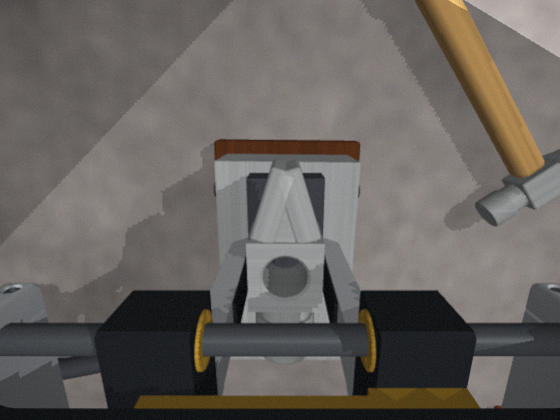

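View pics/w7z.png

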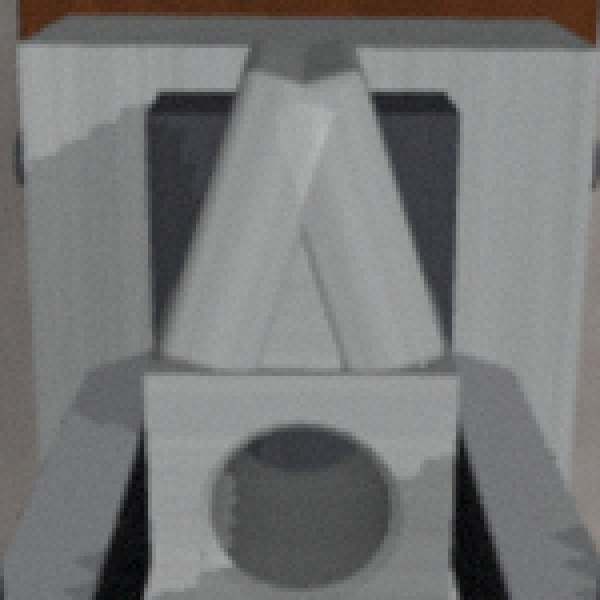

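```bash
python3 - <<'E'
from h import *
c=cp("wrist"); o=sensors.get_obs(); y=np.radians(188.3); R=np.array([[np.cos(y),np.sin(y)],[-np.sin(y),np.cos(y)]])
g=lambda L,z:((onz(np.array(L)/4.+[210,150]-.12,z,c)[:,:2]-o['ee_pos'][:2])@R.T*1000).round(1)
zt=.036+o['ee_pos'][2]-.2031
print("bol",g([(147,112),(459,112)],.094),"head",g([(144,376),(460,376)],zt),"eye",g([(304,421),(304,590),(211,510),(398,510)],zt))
print("anvil",g([(17,44),(598,48)],.07))
print(o['ee_pos'])
E
```

```text
bol [[ 40.9  25.8]
 [ 40.9 -27.6]] head [[ 17.8  19.6]
 [ 17.9 -21. ]] eye [[ 11.6  -1. ]
 [-13.4  -1. ]
 [ -1.3  11.4]
 [ -1.3 -13.5]]
anvil [[ 49.4  52.8]
 [ 48.6 -56.5]]
[ 0.58406307 -0.04995702  0.32226909]
```

>>> arm_command(
  plan=[1,-0.005,-0.001,0,0,1,-0.005,-0.001,-0.03,0,1,-0.005,-0.001,-0.055,0,1,-0.005,-0.001,-0.062,0,1,-0.005,-0.001,-0.062,0,1,-0.005,-0.001,-0.062,0,0.6,-0.005,-0.001,-0.062,0,0.4,-0.005,-0.001,-0.062,0,0.2,-0.005,-0.001,-0.062,0,0,-0.005,-0.001,-0.062,0,0,-0.005,-0.001,-0.062,0,0,-0.005,-0.001,-0.062,0,0,-0.005,-0.001,-0.03,0,0,-0.005,-0.001,0.08,0,0,-0.005,-0.001,0.2,0,0,-0.005,-0.001,0.32,0,0,-0.005,-0.001,0.32,0,0,-0.005,-0.001,0.32,0],
)

```text
time_s: 18.5
ee_pos: [0.5815, -0.0506, 0.4503]
eef_rot: [-3.141, 0.003, -2.997]
force: [0.0, 0.4, -0.3]
grip_width: 0.047
```

```bash
python3 - <<'E'
from h import *
o=sensors.get_obs(); print(o['ee_pos'],np.degrees(o['eef_rot']),o['grip_width'])
im=vision.camera("wrist");cv2.imwrite("pics/w8.png",im)
cv2.imwrite("pics/w8z.png",cv2.resize(im[130:280,210:360],None,fx=4,fy=4,interpolation=cv2.INTER_NEAREST))
E
```

```text
[ 0.5815246  -0.0506005   0.45027178] [-1.79952017e+02  1.51683308e-01 -1.71711722e+02] 0.046956058185497404
```

View pics/w8z.png

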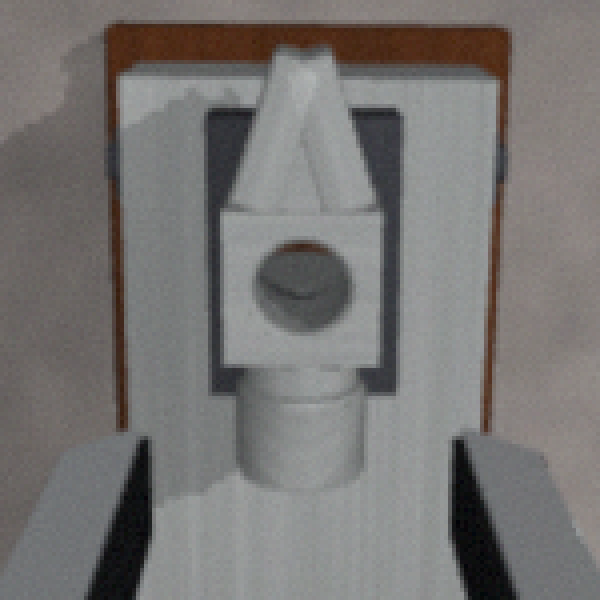

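```bash
python3 - <<'E'
from h import *
c=cp("wrist"); o=sensors.get_obs(); y=np.radians(188.3); R=np.array([[np.cos(y),np.sin(y)],[-np.sin(y),np.cos(y)]])
w=lambda L,z:onz(np.array(L)/4.+[210,130]-.12,z,c)[:,:2]
g=lambda L,z:((w(L,z)-o['ee_pos'][:2])@R.T*1000).round(1)
print("bol",g([(206,116),(404,116),(400,394),(210,394)],.094),"head",g([(221,213),(382,213),(379,367),(223,367)],.130),"eye",g([(303,240),(303,332),(254,286),(353,286)],.130), w([(303,286)],.130))
print("anvil",g([(118,76),(497,80)],.07))
E
```

```text
bol [[ 39.   24.8]
 [ 39.  -28.7]
 [-40.7 -29.4]
 [-40.7  25.3]] head [[ 19.6  18.9]
 [ 19.5 -20.8]
 [-20.5 -20.7]
 [-20.4  19.1]] eye [[ 12.7  -1.3]
 [-11.1  -1.3]
 [  0.9  11. ]
 [  0.9 -13.9]] [[ 0.58049852 -0.04945149]]
anvil [[ 47.5  51.7]
 [ 46.4 -57.2]]
```

Head eye sits within about 1 mm of the bolster's hole centre. Next is the drift; I'll turn the wrist back by 180° on the way.

>>> arm_command(
  plan=[-0.3,-0.24,-0.83,0.05,-1,-0.3,-0.24,-0.83,0.05,-1,-0.3,-0.24,-0.83,0.05,-1,-0.3,-0.24,-0.83,0.05,-1,-0.3,-0.24,-0.83,0.05,-1,-0.3,-0.24,-0.83,0.05,-1,-0.3,-0.24,-0.83,0.05,-1,-0.3,-0.24,-0.83,0.05,-1,-0.3,-0.24,-0.83,0.05,-1,-0.3,-0.24,-0.83,0.05,-1,-0.3,-0.24,-0.83,0.05,-1,-0.3,-0.24,-0.83,0.05,-1,-0.3,-0.24,-0.83,0.05,-1,-0.3,-0.24,-0.83,0.05,-1,-0.3,-0.24,-0.83,0.05,-1],
)

```text
time_s: 20.05
ee_pos: [0.4859, -0.3828, 0.4673]
eef_rot: [-3.139, -0.001, 1.189]
force: [-0.5, -0.1, 0.2]
grip_width: 0.0612
```

>>> arm_command(
  plan=[-0.3,0,0,0,-0.5,-0.3,0,0,0,-0.5,-0.3,0,0,0,-0.5,-0.3,0,0,0,-0.5,-0.3,0,0,0,-0.5,-0.3,0,0,0,-0.5,-0.3,0,0,0,-0.5,-0.3,0,0,0,-0.5,-0.3,0,0,0,-0.5],
)

```text
time_s: 20.95
ee_pos: [0.4859, -0.3827, 0.4681]
eef_rot: [-3.141, 0.001, 0.152]
force: [1.0, -0.6, -0.5]
grip_width: 0.061
```

```bash
python3 - <<'E'
from h import *
o=sensors.get_obs(); print(o['ee_pos'],np.degrees(o['eef_rot']),o['grip_width'],o['qpos'].round(2))
im=vision.camera("wrist");cv2.imwrite("pics/w9.png",im); c=cp("wrist")
for n in("drift","chisel","punch","stand"):
  for d in vision.pinpoint(n,"wrist")[:2]: print(n,d['at'],d['confidence'],onz(np.array(d['at'])[::-1],0. if n=="stand" else .01,c)[0,:2])
E
```

```text
[ 0.48589864 -0.38269736  0.4680709 ] [-1.79954954e+02  3.41806182e-02  8.69158288e+00] 0.06103746990857542 [-0.73  0.42  1.21  0.    1.51  0.69]
drift [173.5, 293.6] 0.82 [ 0.49256433 -0.39361884]
chisel [136.0, 291.7] 0.9 [ 0.54397668 -0.38273358]
stand [172.4, 294.7] 0.84 [ 0.49278996 -0.39548612]
```

View pics/w9.png

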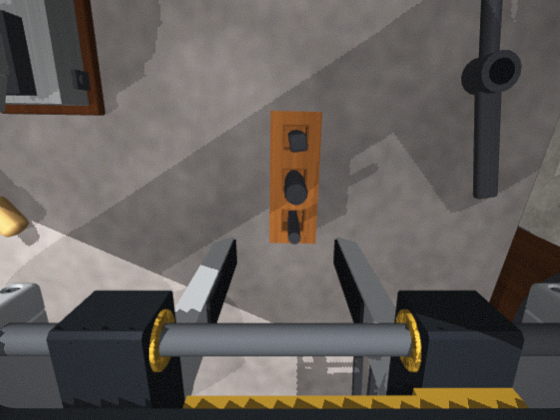

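The drift, thick and round, is in the middle hole (295,185). The chisel is at (297,140) and the thin punch at (293,222). Zooming in.

```bash
python3 - <<'E'
import cv2
im=cv2.imread("pics/w9.png"); cv2.imwrite("pics/w9z.png",cv2.resize(im[105:250,255:340],None,fx=4,fy=4,interpolation=cv2.INTER_NEAREST))
E
```

```text
(no output)
```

View pics/w9z.png

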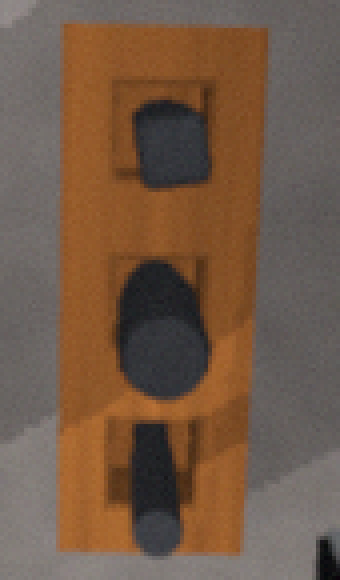

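```bash
python3 - <<'E'
from h import *
c=cp("wrist"); o=sensors.get_obs()
w=lambda L,z:onz(np.array(L)/4.+[255,105]-.12,z,c)[:,:2]
s=w([(65,24),(269,29),(245,554),(58,551)],.05); print(s.round(4),s.mean(0)); a=lambda v:np.degrees(np.arctan2(v[1],v[0]))
print(a(s[0]-s[3]),a(s[1]-s[2]),np.linalg.norm(s[0]-s[3]),np.linalg.norm(s[0]-s[1]))
print("drift top",w([(164,356)],.126), "dia",np.linalg.norm(np.diff(w([(119,356),(209,356)],.12),axis=0)))
print("hole mid",w([(160,296)],.05)) 
# drift disc at bottom of shade: check axis: hole square 108..205
print("chisel top",w([(174,150)],.135),"punch top",w([(158,533)],.115))
E
```

```text
[[ 0.5721 -0.3522]
 [ 0.5799 -0.4148]
 [ 0.4069 -0.4378]
 [ 0.3985 -0.3733]] [ 0.48937442 -0.39454528]
6.925794888201749 7.550017927785913 0.17489591589942768 0.06309256166929919
drift top [[ 0.48994705 -0.39352285]] dia 0.02464177855282452
hole mid [[ 0.49233811 -0.39446412]]
chisel top [[ 0.54453532 -0.38712313]] punch top [[ 0.43521298 -0.40078598]]
```

>>> arm_command(
  plan=[-0.3,0.01,-0.026,0,-0.01,-0.3,0.01,-0.026,-0.1,-0.01,-0.3,0.01,-0.026,-0.2,-0.01,-0.3,0.01,-0.026,-0.3,-0.01,-0.3,0.01,-0.026,-0.4,-0.01,-0.3,0.01,-0.026,-0.475,-0.01,-0.3,0.01,-0.026,-0.475,-0.01,-0.3,0.01,-0.026,-0.475,-0.01,0.2,0.01,-0.026,-0.475,-0.01,0.4,0.01,-0.026,-0.475,-0.01,0.6,0.01,-0.026,-0.475,-0.01,1,0.01,-0.026,-0.475,-0.01,1,0.01,-0.026,-0.475,-0.01,1,0.01,-0.026,-0.475,-0.01,1,0.01,-0.026,-0.475,-0.01],
  newtons=40,
)

```text
time_s: 22.7
ee_pos: [0.4899, -0.3932, 0.279]
eef_rot: [3.141, -0.0, 0.124]
force: [-1.1, -0.5, 3.2]
grip_width: 0.0257
```

>>> arm_command(
  plan=[1,0,0,0.06,0,1,0,0,0.12,0,1,0,0,0.2,0,1,0,0,0.3,0,1,0,0,0.44,0,1,0,0,0.44,0,1,0,0,0.44,0,1,0,0,0.44,0],
)

```text
time_s: 23.5
ee_pos: [0.4899, -0.3931, 0.4522]
eef_rot: [-3.139, 0.002, 0.124]
force: [-0.3, 0.4, -4.7]
grip_width: 0.0253
```

```bash
python3 - <<'E'
from h import *
o=sensors.get_obs(); print(o['ee_pos'],np.degrees(o['eef_rot']),o['grip_width'],o['force'])
a=vision.camera("wrist"); b=vision.camera("side"); cv2.imwrite("pics/w10.png",np.hstack([a[140:400,180:400],cv2.resize(b[30:230,180:400],None,fx=1.3,fy=1.3)]))
E
```

```text
[ 0.48989041 -0.39311137  0.4521909 ] [-1.79837606e+02  1.35792157e-01  7.08502113e+00] 0.025280522791146315 [-0.34759337  0.44769388 -4.71680366]
```

View pics/w10.png

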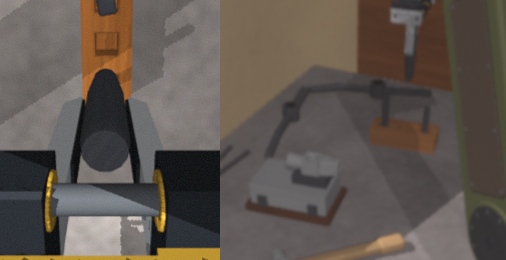

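>>> arm_command(
  plan=[1,0.23,0.856,0.02,0,1,0.23,0.856,0.02,0,1,0.23,0.856,0.02,0,1,0.23,0.856,0.02,0,1,0.23,0.856,0.02,0,1,0.23,0.856,0.02,0,1,0.23,0.856,0.02,0,1,0.23,0.856,0.02,0,1,0.23,0.856,0.02,0,1,0.23,0.856,0.02,0,1,0.23,0.856,0.02,0,1,0.23,0.856,-0.083,0,1,0.23,0.856,-0.083,0,1,0.23,0.856,-0.083,0,1,0.23,0.856,-0.083,0],
)

```text
time_s: 25.1
ee_pos: [0.5819, -0.0511, 0.4233]
eef_rot: [3.141, -0.002, 0.123]
force: [-0.5, -0.8, -3.0]
grip_width: 0.0249
```

```bash
python3 - <<'E'
from h import *
o=sensors.get_obs(); print(o['ee_pos'],np.degrees(o['eef_rot']),o['grip_width'],o['force'])
a=vision.camera("wrist"); cv2.imwrite("pics/w11.png",cv2.resize(a[130:320,190:380],None,fx=3,fy=3))
b=vision.camera("side"); s=vision.camera("scene"); cv2.imwrite("pics/s11.png",np.hstack([cv2.resize(b[90:220,170:300],None,fx=3,fy=3),cv2.resize(s[190:320,240:370],None,fx=3,fy=3)]))
P=[[o['ee_pos'][0],o['ee_pos'][1],.15],[o['ee_pos'][0],o['ee_pos'][1],.13]]
for n in ("side","scene"): print(n,proj(P,cp(n)))
E
```

```text
[ 0.58194641 -0.05110923  0.42327021] [ 1.79966905e+02 -1.18389462e-01  7.05128596e+00] 0.024943526204104886 [-0.48471085 -0.77151999 -2.98750775]
side [[250.691665   144.26145532]
 [250.9757676  150.29752217]]
scene [[290.4076305  220.36193321]
 [290.42058822 227.2613399 ]]
```

View pics/w11.png

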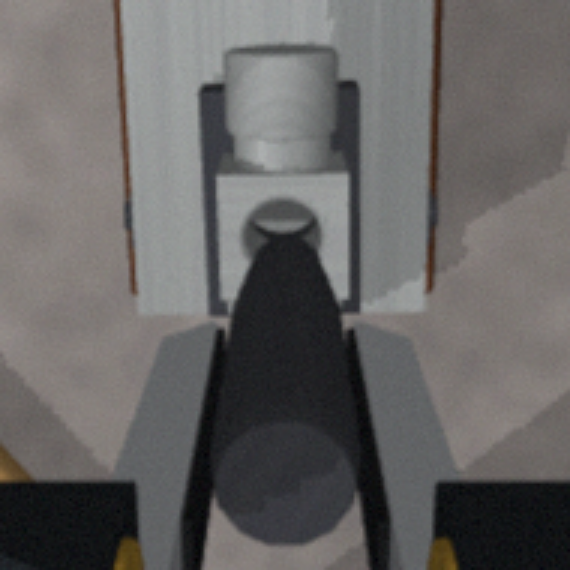

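View pics/s11.png

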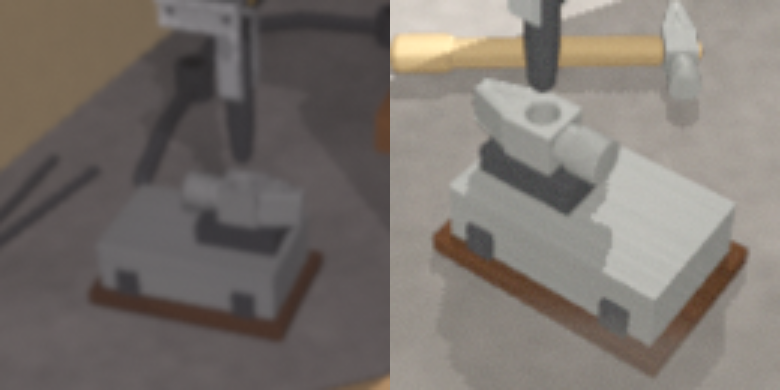

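```bash
python3 - <<'E'
from h import *
c=cp("wrist"); o=sensors.get_obs(); e=o['ee_pos']
w=lambda L,z:onz(np.array(L)/3.+[190,130],z,c)[:,:2]
print("eye rim L,R,far,", w([(242,237),(321,237),(282,197)],.13), "nose far edge",w([(283,235)],e[2]-.269), e[:2])
print("rim centre from far rim", w([(282,197)],.13)-.012*np.array([np.cos(.123),np.sin(.123)]))
# side cams: eye position and drift tip
cs,cd=cp("scene"),cp("side")
print("scene eye", onz(np.array([[(545-390)/3+240,112/3+190]]),.13,cs))
print("tip scene pred",(proj([[e[0],e[1],e[2]-.269]],cs)-[240,190])*3+[390,0]," side pred",(proj([[e[0],e[1],e[2]-.269]],cd)-[170,90])*3)
E
```

```text
eye rim L,R,far, [[ 0.58065111 -0.03742027]
 [ 0.5836378  -0.0615157 ]
 [ 0.59470329 -0.04807336]] nose far edge [[ 0.58954279 -0.04904283]] [ 0.58185984 -0.05077895]
rim centre from far rim [[ 0.58279395 -0.04954565]]
scene eye [[ 0.58402687 -0.04941848  0.13      ]]
tip scene pred [[541.45314869  86.83279759]]  side pred [[241.82932269 159.52181644]]
```

>>> arm_command(
  plan=[1,-0.002,0,-0.02,0,1,-0.002,0,-0.045,0,1,-0.002,0,-0.07,0,1,-0.002,0,-0.09,0,1,-0.002,0,-0.11,0,1,-0.002,0,-0.125,0,1,-0.002,0,-0.125,0,1,-0.002,0,-0.125,0],
)

```text
time_s: 26.05
ee_pos: [0.5811, -0.0507, 0.3713]
eef_rot: [-3.141, 0.0, 0.124]
force: [2.9, 1.0, -5.8]
grip_width: 0.0255
```

>>> arm_command(
  plan=[1,0.002,0.001,-0.004,0,1,0.002,0.001,-0.008,0,1,0.002,0.001,-0.008,0,1,0.002,0.001,-0.008,0],
)

```text
time_s: 26.45
ee_pos: [0.5819, -0.0503, 0.3684]
eef_rot: [3.141, -0.0, 0.124]
force: [3.6, -0.2, -2.5]
grip_width: 0.0257
```

>>> arm_command(
  plan=[0.4,0,0,0,0,0.3,0,0,0,0,0.2,0,0,0,0,0,0,0,0,0,0,0,0,0,0,0,0,0,0,0,0,0,0,0.05,0,0,0,0,0.15,0,0,0,0,0.25,0,0,0,0,0.35,0,0,0,0,0.35,0,0,0,0,0.35,0],
)

```text
time_s: 27.65
ee_pos: [0.5817, -0.0502, 0.5085]
eef_rot: [3.141, -0.001, 0.124]
force: [0.1, -0.2, -0.9]
grip_width: 0.0467
```

```bash
python3 - <<'E'
from h import *
o=sensors.get_obs(); print(o['ee_pos'],np.degrees(o['eef_rot']),o['grip_width'],o['force'])
a=vision.camera("wrist"); cv2.imwrite("pics/w12.png",a)
b=vision.camera("side"); s=vision.camera("scene"); cv2.imwrite("pics/s12.png",np.hstack([cv2.resize(b[90:220,170:300],None,fx=3,fy=3),cv2.resize(s[190:320,240:370],None,fx=3,fy=3)]))
P=[[.583,-.05,.096],[.583,-.05,.214]]
print((proj(P,cp("side"))-[170,90])*3,(proj(P,cp("scene"))-[240,190])*3+[390,0])
E
```

```text
[ 0.58171716 -0.05024584  0.5085059 ] [ 1.79985289e+02 -5.70190447e-02  7.08810950e+00] 0.04668234669777885 [ 0.09356561 -0.24656071 -0.9336885 ]
[[242.82894696 211.12471284]
 [237.61348988 102.40464428]] [[543.40735439 145.51913478]
 [543.35825305  20.40350636]]
```

View pics/w12.png

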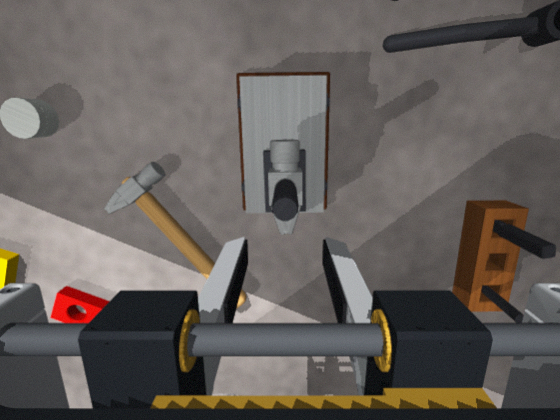

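View pics/s12.png

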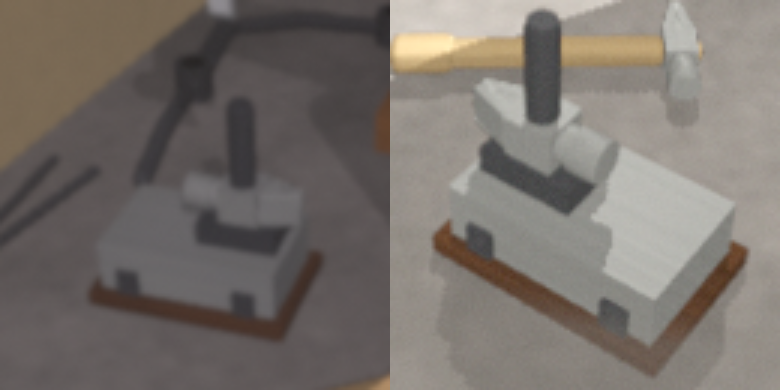

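The drift stands upright in the eye in both fixed views (side (240,145), scene (543,70) in the crops). Next, the tin.

>>> arm_command(
  plan=[-1,0,0.25,0,0.1,-1,0.083,0.948,-0.25,0.76,-1,0.083,0.948,-0.25,0.76,-1,0.083,0.948,-0.25,0.76,-1,0.083,0.948,-0.25,0.76,-1,0.083,0.948,-0.25,0.76,-1,0.083,0.948,-0.25,0.76,-1,0.083,0.948,-0.25,0.76,-1,0.083,0.948,-0.25,0.76,-1,0.083,0.948,-0.25,0.76,-1,0.083,0.948,-0.25,0.76,-1,0.083,0.948,-0.25,0.76,-1,0.083,0.948,-0.25,0.76,-1,0.083,0.948,-0.25,0.76],
)

```text
time_s: 29.2
ee_pos: [0.6151, 0.3289, 0.4078]
eef_rot: [-3.141, 0.0, 1.713]
force: [1.2, 0.5, 0.0]
grip_width: 0.094
```

```bash
python3 - <<'E'
from h import *
o=sensors.get_obs(); print(o['ee_pos'],np.degrees(o['eef_rot']),o['grip_width'])
a=vision.camera("wrist"); cv2.imwrite("pics/w13.png",a); c=cp("wrist")
for d in vision.silhouettes("tin","wrist")[:2]:
  ys,xs=np.nonzero(d["mask"]); print(d["at"],d["confidence"],xs.min(),xs.max(),ys.min(),ys.max())
E
```

```text
[0.61509303 0.32886015 0.40784217] [-1.79967253e+02  9.89498596e-03  9.81512064e+01] 0.09401789035465233
[188.8, 284.4] 0.67 264 311 164 214
```

View pics/w13.png

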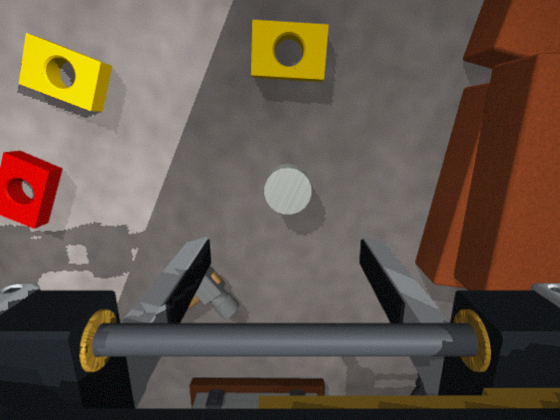

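The tin is centred at (288,190) between the fingers, with nothing close by.

```bash
python3 - <<'E'
from h import *
c=cp("wrist"); o=sensors.get_obs()
print(onz([(287.5,190.8),(264,190),(311.5,190),(287.5,213.8)],.04,c))
E
```

```text
[[0.61768392 0.3301132  0.04      ]
 [0.59065147 0.32717849 0.04      ]
 [0.6450155  0.33500524 0.04      ]
 [0.62171585 0.30258191 0.04      ]]
```

```bash
python3 - <<'E'
from h import *
c=cp("wrist")
print(onz([(440,190),(418,260)],0,c),onz([(475,190),(457,290)],.06,c),onz([(475,190),(457,290)],.12,c))
E
```

```text
[[0.81389208 0.35030316 0.        ]
 [0.81129939 0.25031825 0.        ]] [[0.81922538 0.36461729 0.06      ]
 [0.83572188 0.2430273  0.06      ]] [[0.77979118 0.37247932 0.12      ]
 [0.79327534 0.27309225 0.12      ]]
```

Clear. Descend and grip.

>>> arm_command(
  plan=[-1,0.007,0.004,-0.12,0,-1,0.007,0.004,-0.24,0,-1,0.007,0.004,-0.36,0,-1,0.007,0.004,-0.46,0,-1,0.007,0.004,-0.51,0,-1,0.007,0.004,-0.51,0,-1,0.007,0.004,-0.51,0,0,0.007,0.004,-0.51,0,0,0.007,0.004,-0.51,0,1,0.007,0.004,-0.51,0,1,0.007,0.004,-0.51,0,1,0.007,0.004,-0.51,0,1,0.007,0.004,-0.51,0,1,0.007,0.004,-0.51,0],
  newtons=20,
)

```text
time_s: 30.7
ee_pos: [0.6179, 0.3305, 0.2043]
eef_rot: [3.142, -0.0, 1.715]
force: [-0.0, 0.1, 0.2]
grip_width: 0.0555
```

```bash
python3 - <<'E'
from h import *
c=cp("scene"); print(onz([(338,193),(341,221),(243,208),(330,208)],.02,c))
c=cp("side"); print(onz([(222,224),(237,252),(318,215)],.02,c))
E
```

```text
[[ 0.49944133  0.22431163  0.02      ]
 [ 0.57794227  0.13993545  0.02      ]
 [ 0.35739845 -0.00086167  0.02      ]
 [ 0.52454686  0.15973504  0.02      ]]
[[0.56814005 0.14994408 0.02      ]
 [0.48232498 0.22190135 0.02      ]
 [0.34958114 0.00823186 0.02      ]]
```

>>> arm_command(
  plan=[1,0,0,0.1,0,1,0,0,0.22,0,1,0,-0.2,0.26,0,1,0.003,-0.671,0.26,0,1,0.003,-0.671,0.26,0,1,0.003,-0.671,0.26,0,1,0.003,-0.671,0.26,0,1,0.003,-0.671,0.26,0,1,0.003,-0.671,0.26,0,1,0.003,-0.671,0.26,0,1,0.003,-0.671,0.16,0,1,0.003,-0.671,0.08,0,1,0.003,-0.671,0.03,0,1,0.003,-0.671,0.03,0,1,0.003,-0.671,0.03,0],
)

```text
time_s: 32.2
ee_pos: [0.6192, 0.0632, 0.2168]
eef_rot: [3.141, -0.0, 1.717]
force: [0.2, 0.3, -0.1]
grip_width: 0.0557
```

```bash
python3 - <<'E'
from h import *
o=sensors.get_obs(); print(o['ee_pos'],np.degrees(o['eef_rot']),o['grip_width'])
s=vision.camera("scene"); b=vision.camera("side"); cv2.imwrite("pics/s14.png",np.hstack([cv2.resize(b[90:290,150:350],None,fx=1.9,fy=1.9),cv2.resize(s[130:330,230:430],None,fx=1.9,fy=1.9)]))
E
```

```text
[0.6192235  0.06323996 0.21679491] [ 1.79989535e+02 -3.53627307e-03  9.83619391e+01] 0.055679432805026685
```

View pics/s14.png

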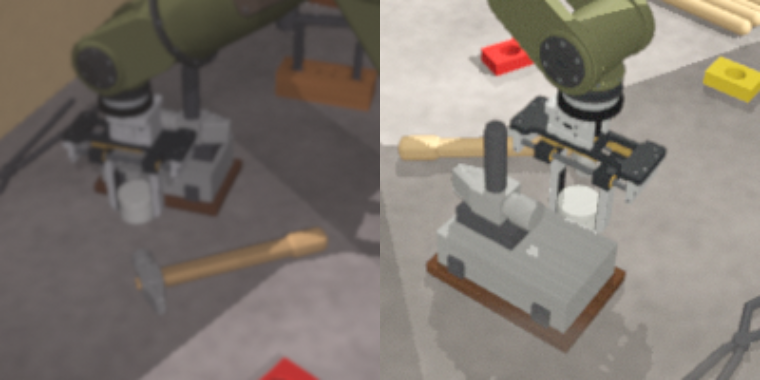

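The tin is held clear of the drift and anvil, on the anvil's left. Lower and release.

>>> arm_command(
  plan=[1,0,0,-0.015,0,1,0,0,-0.029,0,1,0,0,-0.03,0,1,0,0,-0.03,0,0.3,0,0,-0.03,0,0.1,0,0,-0.03,0,-0.1,0,0,-0.03,0,-0.4,0,0,-0.03,0,-0.6,0,0,-0.03,0,-0.6,0,0,-0.03,0,-0.6,0,0,0.03,0,-0.6,0,0,0.13,0,-0.6,0,0,0.25,0,-0.6,0,0,0.37,0,-0.6,0,0,0.5,0,-0.6,0,0,0.5,0,-0.6,0,0,0.5,0],
)

```text
time_s: 34.0
ee_pos: [0.6189, 0.0621, 0.4173]
eef_rot: [3.139, 0.0, 1.715]
force: [-0.1, 0.7, -0.4]
grip_width: 0.0753
```

>>> arm_command(
  plan=[-0.6,-0.285,0.245,-0.05,-0.444,-0.6,-0.285,0.245,-0.05,-0.444,-0.6,-0.285,0.245,-0.05,-0.444,-0.6,-0.285,0.245,-0.05,-0.444,-0.6,-0.285,0.245,-0.05,-0.444,-0.6,-0.285,0.245,-0.05,-0.444,-0.6,-0.285,0.245,-0.05,-0.444,-0.6,-0.285,0.245,-0.05,-0.444,-0.6,-0.285,0.245,-0.05,-0.444,-0.6,-0.285,0.245,-0.05,-0.444],
)

```text
time_s: 35.0
ee_pos: [0.5051, 0.1601, 0.3956]
eef_rot: [-3.141, 0.001, 0.787]
force: [-0.3, -0.5, -0.5]
grip_width: 0.0754
```

```bash
python3 - <<'E'
from h import *
o=sensors.get_obs(); print(o['ee_pos'],np.degrees(o['eef_rot']),o['grip_width'])
a=vision.camera("wrist"); cv2.imwrite("pics/w15.png",a); c=cp("wrist")
for d in vision.pinpoint("hammer","wrist"): print(d,onz(np.array(d['at'])[::-1],0,c))
E
```

```text
[0.50505577 0.160118   0.39561296] [-1.79967705e+02  5.12193628e-02  4.50642969e+01] 0.07537519943355485
{'at': [188.5, 284.3], 'confidence': 0.61} [[0.50192422 0.15889169 0.        ]]
```

View pics/w15.png

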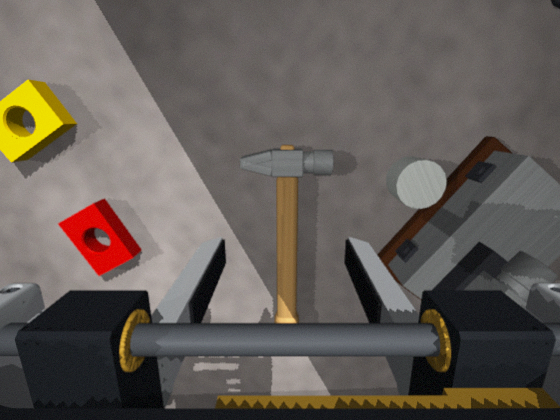

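```bash
python3 - <<'E'
from h import *
im=cv2.imread("pics/w15.png"); cv2.imwrite("pics/w15z.png",cv2.resize(im[135:325,225:350],None,fx=3.1,fy=3.1,interpolation=cv2.INTER_NEAREST))
E
```

```text
(no output)
```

View pics/w15z.png

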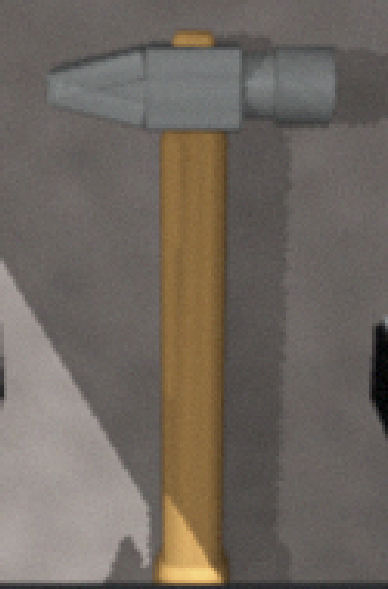

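```bash
python3 - <<'E'
from h import *
c=cp("wrist"); o=sensors.get_obs(); y=o['eef_rot'][2]; R=np.array([[np.cos(y),np.sin(y)],[-np.sin(y),np.cos(y)]])
w=lambda L,z:onz(np.array(L)/3.1+[225,135]-.16,z,c)[:,:2]
g=lambda L,z:((w(L,z)-o['ee_pos'][:2])@R.T*1000).round(1)
print("head mid block",g([(146,55),(241,52),(241,130),(146,128)],.03),"ends",g([(47,90),(336,85)],.02))
print("handle",g([(162,140),(227,140),(162,400),(226,400)],.015))
E
```

```text
head mid block [[ 44.3  15. ]
 [ 45.4 -19.1]
 [ 17.1 -19.5]
 [ 17.9  15.3]] ends [[ 30.4  52.4]
 [ 32.3 -55.2]]
handle [[ 10.6   9.8]
 [ 10.6 -15.1]
 [-98.7  10.6]
 [-98.7 -15.9]]
```

>>> arm_command(
  plan=[-0.6,-0.003,-0.008,-0.12,0,-0.6,-0.003,-0.008,-0.24,0,-0.6,-0.003,-0.008,-0.36,0,-0.6,-0.003,-0.008,-0.44,0,-0.6,-0.003,-0.008,-0.48,0,-0.6,-0.003,-0.008,-0.48,0,-0.6,-0.003,-0.008,-0.48,0,0.3,-0.003,-0.008,-0.48,0,0.6,-0.003,-0.008,-0.48,0,1,-0.003,-0.008,-0.48,0,1,-0.003,-0.008,-0.48,0,1,-0.003,-0.008,-0.48,0,1,-0.003,-0.008,-0.48,0,1,-0.003,-0.008,-0.48,0],
  newtons=55,
)

```text
time_s: 36.5
ee_pos: [0.5039, 0.1569, 0.2043]
eef_rot: [3.141, -0.0, 0.786]
force: [0.6, -2.1, 0.6]
grip_width: 0.0256
```

>>> arm_command(
  plan=[1,0,0,0.05,0,1,0,0,0.15,0,1,0,0,0.27,0,1,0,0,0.39,0,1,0,0,0.51,0,1,0,0,0.63,0,1,0,0,0.68,0,1,0,0,0.68,0,1,0,0,0.68,0],
)

```text
time_s: 37.4
ee_pos: [0.5038, 0.1569, 0.4743]
eef_rot: [-3.14, 0.002, 0.786]
force: [0.5, -0.8, -7.3]
grip_width: 0.0258
```

```bash
python3 - <<'E'
from h import *
o=sensors.get_obs(); print(o['ee_pos'],np.degrees(o['eef_rot']),o['grip_width'],o['force'])
b=vision.camera("side"); cv2.imwrite("pics/s16.png",b)
a=vision.camera("wrist"); cv2.imwrite("pics/w16.png",a)
E
```

```text
[0.50382952 0.15692414 0.47428233] [-1.79919439e+02  1.35849815e-01  4.50080571e+01] 0.025800973530868864 [ 0.4944914  -0.80760728 -7.28238112]
```

View pics/s16.png

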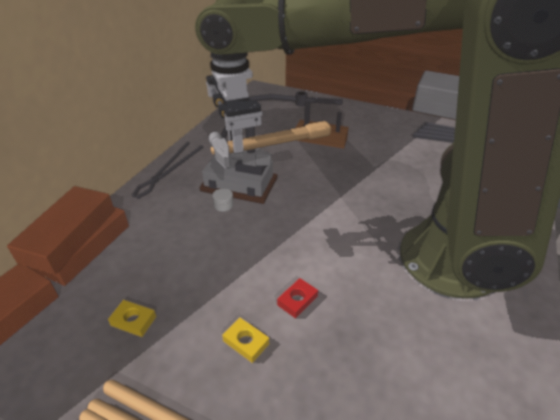

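View pics/w16.png

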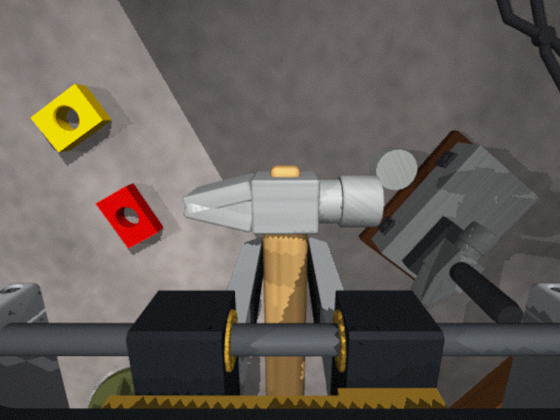

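The hammer hangs level. The tin stands beside the anvil at (397,168). I'll carry the hammer across above the drift.

>>> arm_command(
  plan=[1,0.325,-0.831,0.02,-0.307,1,0.325,-0.831,0.02,-0.307,1,0.325,-0.831,0.02,-0.307,1,0.325,-0.831,0.02,-0.307,1,0.325,-0.831,0.02,-0.307,1,0.325,-0.831,0.02,-0.307,1,0.325,-0.831,0.02,-0.307,1,0.325,-0.831,0.02,-0.307,1,0.325,-0.831,0.02,-0.307,1,0.325,-0.831,0.02,-0.307,1,0.325,-0.831,0.02,-0.307,1,0.325,-0.831,0.02,-0.307],
)

```text
time_s: 38.7
ee_pos: [0.6337, -0.1742, 0.4845]
eef_rot: [3.142, -0.0, 0.144]
force: [-0.8, 0.3, -6.8]
grip_width: 0.0254
```

```bash
python3 - <<'E'
from h import *
o=sensors.get_obs(); print(o['ee_pos'],np.degrees(o['eef_rot']),o['grip_width'],o['force'])
a=vision.camera("wrist"); cv2.imwrite("pics/w17.png",a)
E
```

```text
[ 0.63373255 -0.17422048  0.4845255 ] [ 1.79998708e+02 -1.48243318e-02  8.25212744e+00] 0.02543143754742283 [-0.76538046  0.31138667 -6.81478376]
```

View pics/w17.png

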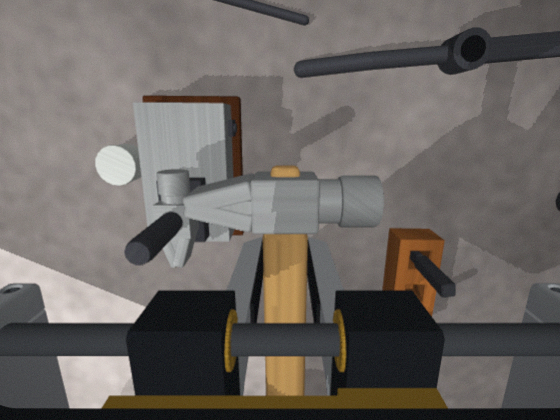

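>>> arm_command(
  plan=[1,0,0,-0.12,0,1,0,0,-0.24,0,1,0,0,-0.36,0,1,0,0,-0.48,0,1,0,0,-0.58,0,1,0,0,-0.65,0,1,0,0,-0.65,0,1,0,0,-0.65,0],
)

```text
time_s: 39.55
ee_pos: [0.6342, -0.1752, 0.2255]
eef_rot: [3.141, -0.001, 0.143]
force: [0.4, -0.1, -4.9]
grip_width: 0.0255
```

```bash
python3 - <<'E'
from h import *
o=sensors.get_obs(); print(o['ee_pos'],np.degrees(o['eef_rot']),o['grip_width'],o['force'])
a=vision.camera("wrist"); s=vision.camera("scene"); cv2.imwrite("pics/w18.png",np.vstack([a[100:320],cv2.resize(s[120:330,130:430],(560,392))])[:600])
E
```

```text
[ 0.63419419 -0.17521522  0.22551661] [ 1.79975040e+02 -5.42768395e-02  8.19171527e+00] 0.025520211240593962 [ 0.41173526 -0.14866181 -4.85412156]
```

View pics/w18.png

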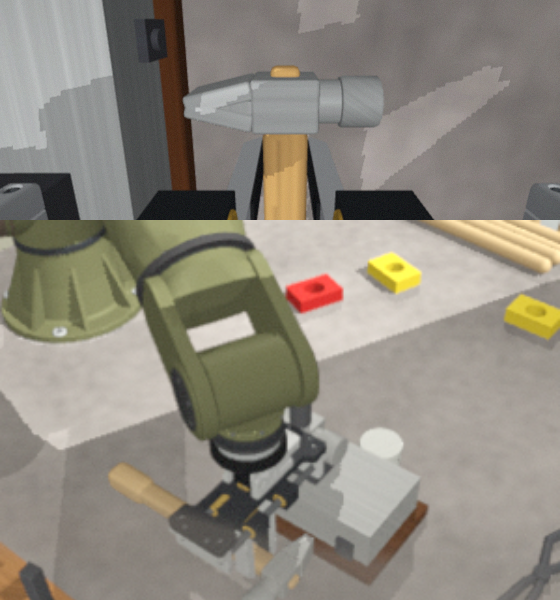

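```bash
python3 - <<'E'
from h import *
c=cp("wrist"); o=sensors.get_obs(); y=np.radians(8.25); R=np.array([[np.cos(y),np.sin(y)],[-np.sin(y),np.cos(y)]])
g=lambda L,z:((onz(np.array(L),z,c)[:,:2]-o['ee_pos'][:2])@R.T*1000).round(1)
print("pad edge",g([(179,110),(186,205),(193,285)],.018),"peen tip",g([(184,205)],.036),"face",g([(383,200)],.036))
print("block edge",g([(95,120),(125,270)],.07))
E
```

```text
pad edge [[ 85.3  62.1]
 [ 27.6  63. ]
 [-29.3  63.2]] peen tip [[32.4 58.2]] face [[ 35.2 -56.3]]
block edge [[79.5 81.7]
 [ 8.6 78.7]]
```

>>> arm_command(
  plan=[1,0.001,-0.011,0,0,1,0.001,-0.011,-0.02,0,1,0.001,-0.011,-0.04,0,1,0.001,-0.011,-0.051,0,1,0.001,-0.011,-0.051,0,1,0.001,-0.011,-0.051,0,0.6,0.001,-0.011,-0.051,0,0.4,0.001,-0.011,-0.051,0,0.2,0.001,-0.011,-0.051,0,0,0.001,-0.011,-0.051,0,0,0.001,-0.011,-0.051,0,0,0.001,-0.011,0,0,0,0.001,-0.011,0.12,0,0,0.001,-0.011,0.24,0,0,0.001,-0.011,0.36,0,0,0.001,-0.011,0.48,0,0,0.001,-0.011,0.6,0,0,0.001,-0.011,0.65,0,0,0.001,-0.011,0.65,0,0,0.001,-0.011,0.65,0],
)

```text
time_s: 41.65
ee_pos: [0.6343, -0.1799, 0.4831]
eef_rot: [-3.141, 0.001, 0.142]
force: [-0.2, 0.4, -0.9]
grip_width: 0.0468
```

```bash
python3 - <<'E'
from h import *
o=sensors.get_obs(); print(o['ee_pos'],np.degrees(o['eef_rot']),o['grip_width'],o['force'])
for n in("wrist","scene","side"): cv2.imwrite(f"pics/{n}19.png",vision.camera(n))
E
```

```text
[ 0.63429013 -0.17988013  0.48314964] [-1.79973727e+02  4.99920152e-02  8.16435188e+00] 0.046776645756287386 [-0.2300286   0.36823525 -0.90225563]
```

View pics/wrist19.png

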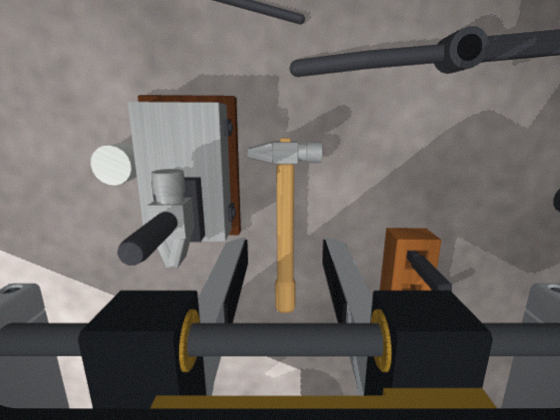

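View pics/scene19.png

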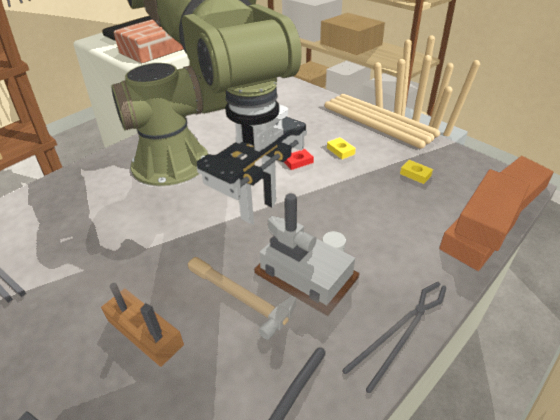

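View pics/side19.png

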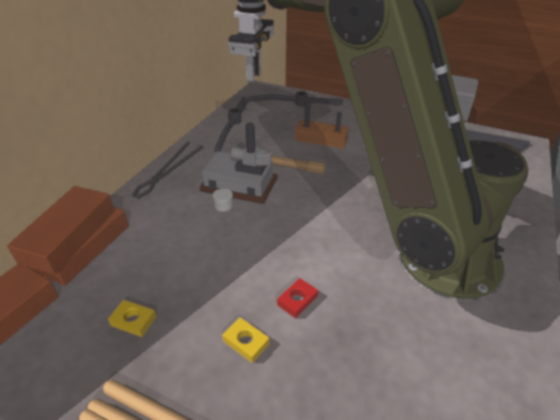

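>>> arm_command(
  plan=[0,0,0,0.1,0,0,-0.2,0.325,0.1,0,0,-0.2,0.325,0.1,0,0,-0.2,0.325,0.1,0,0,-0.2,0.325,0.1,0,0,-0.2,0.325,0.1,0,0,-0.2,0.325,0.1,0],
)

```text
time_s: 42.5
ee_pos: [0.5548, -0.0506, 0.5236]
eef_rot: [-3.142, 0.001, 0.142]
force: [0.3, -0.6, -0.6]
grip_width: 0.0471
```

```bash
python3 - <<'E'
from h import *
o=sensors.get_obs(); print(o['ee_pos'],np.degrees(o['eef_rot']))
a=vision.camera("wrist"); cv2.imwrite("pics/w20.png",cv2.resize(a[30:230,150:430],None,fx=2.8,fy=2.8))
E
```

```text
[ 0.55479774 -0.05056596  0.52359785] [-1.79994929e+02  4.98869529e-02  8.13771052e+00]
```

View pics/w20.png

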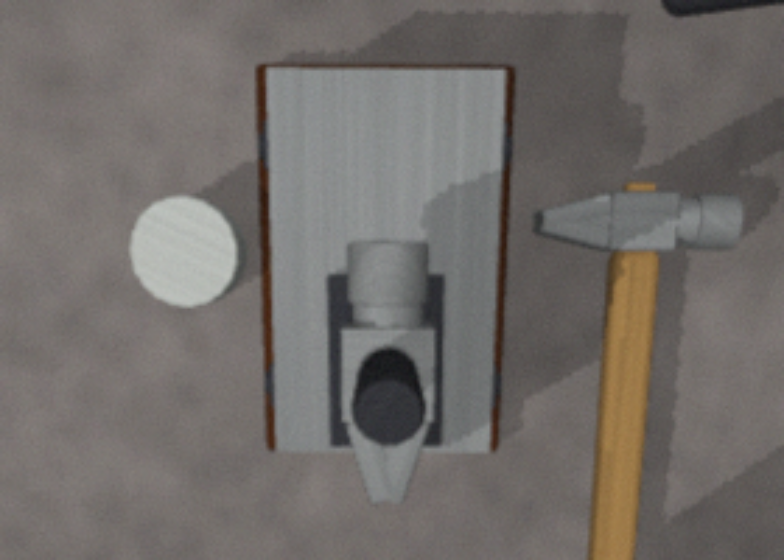

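```bash
python3 - <<'E'
from h import *
c=cp("wrist"); y=np.radians(8.3); R=np.array([[np.cos(y),np.sin(y)],[-np.sin(y),np.cos(y)]])
w=lambda L,z:onz(np.array(L)/2.8+[150,30]-.2,z,c)[:,:2]
O=np.array([.585,-.049])
g=lambda L,z:((w(L,z)-O)@R.T*1000).round(1)
print("anvil block corners",g([(266,70),(509,70),(495,451),(275,451)],.07))
print("bolster",g([(329,277),(443,276),(440,445),(331,445)],.094))
print("head blk",g([(342,330),(434,330),(434,422),(344,422)],.13))
print("drift top",g([(388,405)],.213))
print("tin",g([(184,251)],.04))
h=g([(612,262),(658,258),(588,555),(635,555)],.015); print("handle",h, np.degrees(np.arctan2(*((h[0]+h[1]-h[2]-h[3])[::-1]))))
hh=g([(533,222),(743,222)],.015); print("hammer head",hh,np.degrees(np.arctan2(*(hh[0]-hh[1])[::-1])))
E
```

```text
anvil block corners [[129.3  54. ]
 [128.9 -57.4]
 [-50.  -56.9]
 [-49.6  56.2]]
bolster [[ 37.8  25.5]
 [ 38.  -27. ]
 [-41.4 -26.9]
 [-41.3  26. ]]
head blk [[ 16.8  18.4]
 [ 16.6 -20.9]
 [-23.2 -21.5]
 [-23.1  18.1]]
drift top [[-1.3 -0.4]]
tin [[ 49.6 103.2]]
handle [[  43.1 -124.9]
 [  45.1 -149.9]
 [-126.6 -122.5]
 [-126.7 -150.7]] -0.26844092664734875
hammer head [[  64.1  -80.8]
 [  63.7 -194.3]] 89.7980773839412
```

```bash
python3 - <<'E'
from station import job
print(job.hand_in())
E
```

```text
the job is handed in; nothing more can be done
None
```

I set up the block anvil in the order asked and handed the job in at about 42.6 s, against the 146 s limit. `hand_in` gives no verdict. In the last pictures the robot was touching nothing, and no reading showed more than about 8 N at the wrist.

Final wrist-camera readings, given in the anvil's frame (mm from its hole centre):

| Item | Last measurement |
|---|---|
| Bolster | Flat on the anvil; its centre is about 1.7 mm nearer the robot and 0.6 mm to the right of the square hole's centre |
| Head | On the bolster; eye centre reads about 1.5 mm from the bolster's hole centre |
| Drift | Upright and wedged in the eye; its top is within 1.5 mm of the anvil hole's axis |
| Tin | Upright at (50, 103), about 8 mm clear of the anvil's pad on the left |
| Hand hammer | Flat on the right and parallel to within 0.3°, handle towards the robot, about 13 mm clear of the pad |
| Chisel, punch, red and yellow look-alikes | Not touched; still in place in the last pictures |

- **Camera disagreement:** the wrist camera's readings disagreed by 1–2 mm between viewing heights, so the millimetre offsets above carry that uncertainty.
- **Lowering the drift:** it met about 3.6 N sideways as it entered the eye. The head and bolster still read aligned afterwards.

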